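# Put four mixed-up pump motors back on their own colour pads

### The job

The four pump motors are standing on each other's pads. Rearrange them so that every motor stands upright in the middle of the pad of its own cap colour; the black pad is free for parking one on the way and is empty again at the end. Keep the motors upright, set them down rather than drop them, and leave the electric screwdriver where it lies.

Things in the scene. Friction and masses are not known exactly. Their poses are not given: they have to be found in the camera images.
- motor_red: Small pump motor with a red end cap: upright steel cylinder 44 mm in diameter, its top 12 mm the red cap, 62 mm tall, plus a thin shaft stub (5 mm across, 10 mm tall) and two small brass tabs 6 mm tall on top. About 0.25 kg (0.17 to 0.35), loose, grip it anywhere round its side. Origin: centre of its underside, z up along its axis.
- motor_blue: Small pump motor with a blue end cap: upright steel cylinder 44 mm in diameter, its top 12 mm the blue cap, 62 mm tall, plus a thin shaft stub (5 mm across, 10 mm tall) and two small brass tabs 6 mm tall on top. About 0.25 kg (0.17 to 0.35), loose, grip it anywhere round its side. Origin: centre of its underside, z up along its axis.
- motor_yellow: Small pump motor with a yellow end cap: upright steel cylinder 44 mm in diameter, its top 12 mm the yellow cap, 62 mm tall, plus a thin shaft stub (5 mm across, 10 mm tall) and two small brass tabs 6 mm tall on top. About 0.25 kg (0.17 to 0.35), loose, grip it anywhere round its side. Origin: centre of its underside, z up along its axis.
- motor_white: Small pump motor with a white end cap: upright steel cylinder 44 mm in diameter, its top 12 mm the white cap, 62 mm tall, plus a thin shaft stub (5 mm across, 10 mm tall) and two small brass tabs 6 mm tall on top. About 0.25 kg (0.17 to 0.35), loose, grip it anywhere round its side. Origin: centre of its underside, z up along its axis.
- pad_red: The red pad: fixed square brown wooden plate, 90 mm by 90 mm, with a red disc 80 mm in diameter in the middle. Origin: centre of its underside, on the bench; the disc's flat top, on which a motor stands, is 12 mm above it. x and y along its sides, z up. At the start a motor of another colour stands on it.
- pad_blue: The blue pad: fixed square brown wooden plate, 90 mm by 90 mm, with a blue disc 80 mm in diameter in the middle. Origin: centre of its underside, on the bench; the disc's flat top, on which a motor stands, is 12 mm above it. x and y along its sides, z up. At the start a motor of another colour stands on it.
- pad_yellow: The yellow pad: fixed square brown wooden plate, 90 mm by 90 mm, with a yellow disc 80 mm in diameter in the middle. Origin: centre of its underside, on the bench; the disc's flat top, on which a motor stands, is 12 mm above it. x and y along its sides, z up. At the start a motor of another colour stands on it.
- pad_white: The white pad: fixed square brown wooden plate, 90 mm by 90 mm, with a white disc 80 mm in diameter in the middle. Origin: centre of its underside, on the bench; the disc's flat top, on which a motor stands, is 12 mm above it. x and y along its sides, z up. At the start a motor of another colour stands on it.
- pad_park: The spare pad: the same plate and sizes as the coloured pads but with a black disc; empty at the start, free for parking a motor. Origin: centre of its underside; disc top 12 mm above it.
- driver: Bystander: loose teal electric screwdriver lying on the bench to the right of the pads, about 222 mm long and 40 mm high; x along it towards its bit. Origin: on the bench under the middle of it. (Also near: a fixed blue bin of screws, 50 mm high, at the far left, and a fixed red-brown board with a steel weight and a wood block, 50 mm high in all, beyond the pads; none is needed.)
Not all that is in view belongs to the job. Leave any green or turquoise look-alike of the pad_yellow alone.

How it is judged:
By the outcome, as a careful person would: the job done as asked, in the order asked, and still so for the second after the job is handed in, with the robot touching nothing.
It also fails if it takes over 138 s, if anything falls off the work surface, if the arm or the gripper's body presses on something with over 40 N, if the wrist force passes 120 N, or if a joint passes its speed limit or range.

### The arm

A 7-joint arm with a two-finger parallel gripper is mounted at the origin on the work surface. World frame = base frame: x ahead of the robot, y to its left, z up, the work surface at z = 0. Lengths are in m, angles in rad, forces in N, time in s.
With the tool pointing down it reaches from about 0.35 to 0.9 m from the base axis. Payload 8.1 kg.
Tool frame: the origin (TCP) lies between the finger pads; the fingertips stand 17 mm ahead of it and the grasp point (between the pads) lies 2 mm behind it; z points along the fingers, y is the line along which they close (so a half turn about z gives the same grasp; the last joint's range is limited). The gripper opens to 85 mm and grips with 20 to 120 N. Pads are 22 mm wide; open, the fingers measure 114 mm over their backs; the gripper's body (76 mm by 85 mm) begins 54 mm behind the grasp point. The pads swing forward as they close: fully open they stand 13 mm farther back than shut.
Start: joints at [-1.431, 0.434, 0.025, 1.573, -0.012, 1.134, -0.075], TCP at [0.15, 0.607, 0.248] pointing down, gripper open.
Joint ranges: [-2.62, 2.62], [-0.44, 2.09], [-1.27, 1.32], [0.08, 2.57], [-1.32, 4.46], [0.12, 2], [-2.74, 2.74]. Speed limits (rad/s): [2.22, 2.22, 3.01, 3.01, 3.14, 3.14, 3.14].

### API

Orientations are given as a unit quaternion [w, x, y, z].
In Python, from workcell import monitor, viewer, ticket gives the robot as it stands. The module is installed in compiled form; this text tells all that it offers.
- The arm moves only by the tool arm_command, never from a script. Its argument "rows" is a list of rows, each an object of numbers: "dx", "dy", "dz": the shift along the tool's x, y, z in units of 0.075 m (1.0 is 0.075 m); "ax", "ay", "az": the turn, a rotation vector about the tool's x, y, z in units of 180 degrees (1.0 is 180 degrees); "fingers": the opening, from -1 (shut) to 1 (fully open). In form: [{"dx": .., "dy": .., "dz": .., "ax": .., "ay": .., "az": .., "fingers": ..}, ...]. A call has 1 to 20 rows; each row shifts and turns the commanded pose from where the row before left it, along the tool's axes as they then stand; what a row does not reach is not made up. A row lasts 1/10 s, in which the tool goes at most 50 mm and 8.59 degrees, less where a joint would pass 70% of its speed; a pose out of reach is approached as far as the arm can. A call with a number of a shift or a turn outside -1 to 1 is refused whole. A call with a gripper value outside its range is refused whole. The fingers move at their own pace and stop on an object; "squeeze" is the grip in N (left out, the last holds). Time passes only in rows, so rows that do not move let the fingers close. It gives the time, the measured TCP pose, the force, the opening and the grip force at its end, in the units of the state.
- monitor.get_obs(): the state, without advancing time (a new reading comes with each control period).
- viewer.grab_frame(name): name is "side" or "top"; returns (picture, depth): 384x512x3 uint8, red, green, blue; 384x512 float32, m along the optical axis (not along the pixel's ray), 0 where there is no reading.
- viewer.calibration(name): a dict with "fov_y" (degrees; the focal length in pixels is half the picture's height over the tangent of half this angle, whatever the lens; pixels are square), "cx", "cy" (the principal point, pixels), "R" (3x3) and "t" (3): a world point X has camera coordinates R X + t. Camera axes: x right, y down, z forward; pixel columns grow to the right and rows downward; lengths in m; the calibration is good to about 2 mm. A picture is of the moment at which its call begins. calibration takes no time and is no camera call.
- ticket.finish_job(): hands the job in; it is judged then, once.
The state is a dict: "time": time; "joint_pos": joint angles; "qd": joint speeds; "tau": joint torques, N m; "ee_pos": TCP position; "tcp_rot": TCP orientation; "contact_force": force on the tool from outside, world axes, zero at the start; "moment": the same for the moment, N m; "width": finger opening in m; "grip_force": force on a finger pad.
Only numpy, scipy, OpenCV 4.12 (cv2) and the standard library are available. Lean on these libraries where they do the work, as an engineer would, in place of code of your own. Each camera call takes 0.05 s, during which the arm holds its last target. There are 200 camera calls.

## Working session

There is one attempt and no reset: what is moved stays moved. The work goes in short steps, Python scripts to look and compute and a tool call to move; the robot and the scene stay as the last step left them, time stands still between calls to the robot, and variables do not carry over. Pictures are saved under pics/ and viewed, at most 14 in all, crops included, and the job is handed in when it is done.

Besides the shell and the picture viewer there is one more tool, called by a JSON object that holds its "fn" and its "kwargs". arm_command: Moves the arm, as the interface text tells. Its arguments: {"type":"object","properties":{"rows":{"type":"array","items":{"type":"object","properties":{"dx":{"type":"number"},"dy":{"type":"number"},"dz":{"type":"number"},"ax":{"type":"number"},"ay":{"type":"number"},"az":{"type":"number"},"fingers":{"type":"number"}}}},"squeeze":{"type":"number"}},"required":["rows"]}

```bash
mkdir -p pics; cat > h.py <<'E'
import numpy as np, cv2
from workcell import monitor, viewer, ticket
def cam(n):
    c=viewer.calibration(n); f=192/np.tan(np.radians(c['fov_y'])/2)
    return f,c['cx'],c['cy'],np.array(c['R']),np.array(c['t'])
def ray(n,u,v,z):
    f,cx,cy,R,t=cam(n); d=R.T@np.array([(u-cx)/f,(v-cy)/f,1]); o=-R.T@t
    return o+d*(z-o[2])/d[2]
def proj(n,X):
    f,cx,cy,R,t=cam(n); p=R@np.array(X)+t; return f*p[0]/p[2]+cx,f*p[1]/p[2]+cy
def cloud(n,dep):
    f,cx,cy,R,t=cam(n); v,u=np.mgrid[:384,:512]
    P=np.stack([(u-cx)/f*dep,(v-cy)/f*dep,dep],-1); return (P-t)@R
E
python3 - <<'E'
from h import *
for n in('top','side'):
    p,d=viewer.grab_frame(n); np.savez('pics/%s0.npz'%n,p=p,d=d)
    cv2.imwrite('pics/%s0.png'%n,p[:,:,::-1]); print(viewer.calibration(n))
o=monitor.get_obs(); print(o)
E
```

```text
{'fov_y': 48.44192775147668, 'cx': 253.42631374711894, 'cy': 184.07926664051948, 'R': array([[ 0.01321359, -0.99991214,  0.00105436],
       [-0.98778374, -0.01321704, -0.15526939],
       [ 0.15526968,  0.00101019, -0.9878716 ]]), 't': array([-0.07035272,  0.5049742 ,  0.91141163])}
{'fov_y': 51.97583039310408, 'cx': 254.9792323430292, 'cy': 192.40050519371906, 'R': array([[-0.99683632, -0.07867979, -0.01126276],
       [-0.05077318,  0.73937763, -0.67137382],
       [ 0.06115098, -0.66867796, -0.7410333 ]]), 't': array([0.46686641, 0.12328018, 0.97582521])}
{'time': 0.1, 'joint_pos': array([-1.43056158,  0.43511337,  0.0249934 ,  1.5740178 , -0.011584  ,
        1.1339902 , -0.07505237]), 'qd': array([ 0.00127035, -0.00183612,  0.00097657, -0.00300259, -0.00170555,
        0.00187698, -0.00098451]), 'tau': array([ 2.94999860e-03, -6.71750450e+01,  1.02791101e+00, -3.16900384e+01,
        1.57069828e-02,  7.18152252e-03,  2.38815772e-05]), 'ee_pos': array([0.150246  , 0.60622864, 0.24762495]), 'tcp_rot': array([-9.77782734e-06,  1.21135664e-01,  9.92635720e-01, -6.91955597e-04]), 'contact_force': array([-0.03509309, -0.35401879,  0.13438964]), 'moment': array([0.03036763, 0.01790232, 0.0280369 ]), 'grip_force': 0.0, 'width': 0.08541604363249551}
```

View pics/top0.png

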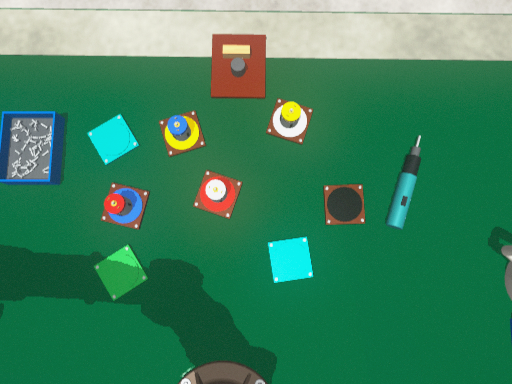

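View pics/side0.png

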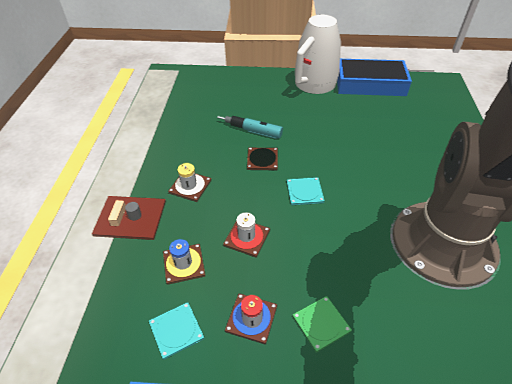

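The top view shows these at pixel (u, v):
- **Blue pad:** (125,206), red motor on it.
- **Yellow pad:** (182,133), blue motor.
- **Red pad:** (217,194), white motor.
- **White pad:** (290,120), yellow motor.
- **Black pad:** (345,204), empty.
- **Driver:** (405,185).
- **Look-alikes to ignore:** flat turquoise squares at (112,139) and (291,260), and a flat green one at (120,272).

The side view agrees with this.

```bash
cat > m.py <<'E'
from h import *
PADS=dict(blue=(125,206),yellow=(182,133),red=(217,194),white=(290,120),park=(345,204))
def cmask(p,c):
    H,S,V=[x.astype(int) for x in cv2.split(cv2.cvtColor(p,cv2.COLOR_RGB2HSV))]
    return {'blue':(abs(H-110)<12)&(S>120)&(V>70),'yellow':(abs(H-29)<6)&(S>120)&(V>120),
     'red':((H<5)|(H>174))&(S>170)&(V>140),'white':(S<45)&(V>170),'park':(V<45)}[c]
def circ(P): 
    (x,y),r=cv2.minEnclosingCircle(P[:,:2].astype(np.float32)); return np.round([x,y,r],4)
def biggest(m):
    n,l,s,_=cv2.connectedComponentsWithStats(m.astype(np.uint8)); 
    return l==1+np.argmax(s[1:,4]) if n>1 else m
def measure(n,p,d,pads=PADS):
    C=cloud(n,d); f,cx,cy,R,t=cam(n); 
    v,u=np.mgrid[:384,:512]; D=np.stack([(u-cx)/f,(v-cy)/f,np.ones(u.shape)],-1)@R; o=-R.T@t
    pl=lambda z:o+D*((z-o[2])/D[...,2])[...,None]
    for c in pads:
        m=cmask(p,c)
        for k,uv in pads.items():
            X=ray('top',*uv,.012); near=np.hypot(*(C[...,:2]-X[:2]).transpose(2,0,1))<.062
            if c==k:
                q=biggest(m&near&(abs(C[...,2]-.012)<.012)); print(n,'pad',c,q.sum(),circ(pl(.012)[q]),'z',np.median(C[q][:,2]).round(4))
            if c!='park':
                q=m&near&(C[...,2]>.055)&(C[...,2]<.082)
                if q.sum()>30:
                    q=biggest(q); tq=q&(C[...,2]>.069); 
                    print(n,'  cap',c,'on',k,tq.sum(),'ray',circ(pl(.074)[tq]),'cloud',circ(C[tq]),np.median(C[tq][:,2]).round(4))
E
python3 - <<'E'
from m import *
for n in('top','side'):
    a=np.load('pics/%s0.npz'%n); measure(n,a['p'],a['d'])
p=np.load('pics/top0.npz')['p']
cv2.imwrite('pics/crop0.png',cv2.resize(p[90:240,90:380,::-1],None,fx=2.7,fy=2.7,interpolation=cv2.INTER_CUBIC))
E
```

```text
top pad blue 514 [0.4577 0.2293 0.0399] z 0.0117
top   cap blue on yellow 253 ray [0.6293 0.1061 0.0217] cloud [0.6292 0.1069 0.0221] 0.0741
top pad yellow 488 [0.6304 0.1059 0.0408] z 0.012
top   cap yellow on white 293 ray [ 0.6639 -0.1434  0.0224] cloud [ 0.664  -0.1442  0.0222] 0.0746
top   cap red on blue 261 ray [0.4549 0.2329 0.0216] cloud [0.4548 0.2333 0.0219] 0.0738
top pad red 531 [0.4872 0.0189 0.0404] z 0.0123
top   cap white on red 293 ray [0.4872 0.0179 0.0218] cloud [0.4876 0.0178 0.0217] 0.0743
top pad white 485 [ 0.6637 -0.146   0.0405] z 0.0125
top pad park 0 [0. 0. 0.] z nan
side pad blue 498 [0.4581 0.2322 0.0399] z 0.0115
side   cap blue on yellow 223 ray [0.6313 0.1107 0.0232] cloud [0.6309 0.1087 0.0228] 0.0736
side pad yellow 37 [0.6545 0.121  0.0281] z 0.0115
side   cap yellow on white 23 ray [ 0.6692 -0.1385  0.0208] cloud [ 0.6736 -0.134   0.0194] 0.074
side   cap red on blue 58 ray [0.4575 0.2355 0.0214] cloud [0.4575 0.2356 0.0216] 0.0737
side pad red 123 [0.4871 0.0207 0.0409] z 0.0112
side   cap white on red 184 ray [0.4894 0.0212 0.0219] cloud [0.4895 0.0211 0.0224] 0.0737
side pad white 260 [ 0.6637 -0.1438  0.0411] z 0.0116
side pad park 355 [ 0.4688 -0.2674  0.0394] z 0.012
  return _methods._mean(a, axis=axis, dtype=dtype,
  ret = ret.dtype.type(ret / rcount)
```

View pics/crop0.png

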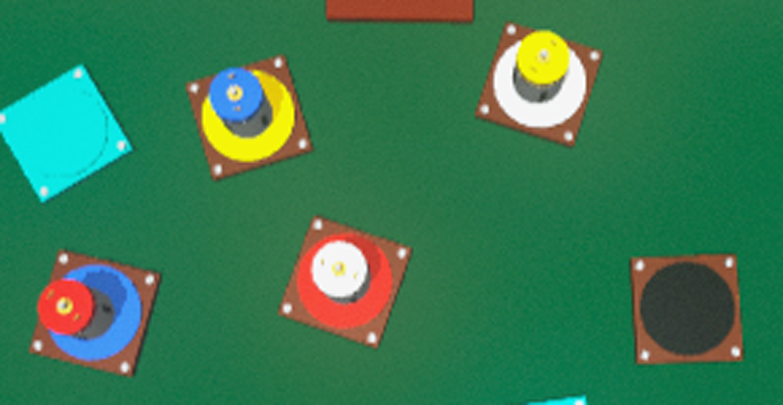

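The candidates that could be confused are the coloured pads, the flat turquoise and green squares (ignored), and the caps versus the pad discs. The crop confirms that white is on red, red on blue, blue on yellow and yellow on white, with the black pad empty. Disc radii (about 40 mm), cap radii (about 22 mm) and heights all match. Plan: white→park, red→red, blue→blue, yellow→yellow, white→white.

```bash
cat > go.py <<'E'
import sys
from h import *
from scipy.spatial.transform import Rotation
def go(*T):
    o=monitor.get_obs(); q=o['tcp_rot']; R=Rotation.from_quat([*q[1:],q[0]]).as_matrix()
    p=o['ee_pos']; print('t',round(o['time'],2),'at',p.round(4),'zaxis',R[:,2].round(3),'w',round(o['width'],4))
    for t in T:
        print(t,'units',(R.T@(np.array(t)-p)/.075).round(3)); p=np.array(t)
if __name__=='__main__': go(*[tuple(map(float,a.split(','))) for a in sys.argv[1:]])
E
python3 go.py .488,.0195,.168 .488,.0195,.048
```

```text
t 0.1 at [0.1502 0.6062 0.2476] zaxis [-0.    -0.001 -1.   ] w 0.0854
(0.488, 0.0195, 0.168) units [-6.252 -6.509  1.072]
(0.488, 0.0195, 0.048) units [0.    0.002 1.6  ]
```

{"fn": "arm_command", "kwargs": {"rows": [{"dx": -0.2, "dy": -0.2, "fingers": 1}, {"dx": -0.356, "dy": -0.371, "fingers": 1}, {"dx": -0.356, "dy": -0.371, "fingers": 1}, {"dx": -0.356, "dy": -0.371, "fingers": 1}, {"dx": -0.356, "dy": -0.371, "fingers": 1}, {"dx": -0.356, "dy": -0.371, "fingers": 1}, {"dx": -0.356, "dy": -0.371, "fingers": 1}, {"dx": -0.356, "dy": -0.371, "fingers": 1}, {"dx": -0.356, "dy": -0.371, "fingers": 1}, {"dx": -0.356, "dy": -0.371, "fingers": 1}, {"dx": -0.356, "dy": -0.371, "fingers": 1}, {"dx": -0.356, "dy": -0.371, "fingers": 1}, {"dx": -0.356, "dy": -0.371, "fingers": 1}, {"dx": -0.356, "dy": -0.371, "fingers": 1}, {"dx": -0.356, "dy": -0.371, "dz": 0.2, "fingers": 1}, {"dx": -0.356, "dy": -0.371, "dz": 0.2, "fingers": 1}, {"dx": -0.356, "dy": -0.371, "dz": 0.2, "fingers": 1}, {"dx": -0.356, "dy": -0.371, "dz": 0.2, "fingers": 1}, {"dz": 0.2, "fingers": 1}, {"dz": 0.05, "fingers": 1}], "squeeze": 45}}

```text
invalid input at $.rows[0]: expected keys dx, dy, dz, ax, ay, az, fingers
```

```bash
python3 go.py .488,.0195,.168 .488,.0195,.048
```

```text
t 0.1 at [0.1502 0.6062 0.2476] zaxis [-0.    -0.001 -1.   ] w 0.0854
(0.488, 0.0195, 0.168) units [-6.252 -6.509  1.072]
(0.488, 0.0195, 0.048) units [0.    0.002 1.6  ]
```

{"fn": "arm_command", "kwargs": {"rows": [{"dx": -0.2, "dy": -0.2, "dz": 0, "ax": 0, "ay": 0, "az": 0, "fingers": 1}, {"dx": -0.4, "dy": -0.42, "dz": 0, "ax": 0, "ay": 0, "az": 0, "fingers": 1}, {"dx": -0.4, "dy": -0.42, "dz": 0, "ax": 0, "ay": 0, "az": 0, "fingers": 1}, {"dx": -0.4, "dy": -0.42, "dz": 0, "ax": 0, "ay": 0, "az": 0, "fingers": 1}, {"dx": -0.4, "dy": -0.42, "dz": 0, "ax": 0, "ay": 0, "az": 0, "fingers": 1}, {"dx": -0.4, "dy": -0.42, "dz": 0, "ax": 0, "ay": 0, "az": 0, "fingers": 1}, {"dx": -0.4, "dy": -0.42, "dz": 0, "ax": 0, "ay": 0, "az": 0, "fingers": 1}, {"dx": -0.4, "dy": -0.42, "dz": 0, "ax": 0, "ay": 0, "az": 0, "fingers": 1}, {"dx": -0.4, "dy": -0.42, "dz": 0, "ax": 0, "ay": 0, "az": 0, "fingers": 1}, {"dx": -0.4, "dy": -0.42, "dz": 0, "ax": 0, "ay": 0, "az": 0, "fingers": 1}, {"dx": -0.4, "dy": -0.42, "dz": 0.2, "ax": 0, "ay": 0, "az": 0, "fingers": 1}, {"dx": -0.4, "dy": -0.42, "dz": 0.2, "ax": 0, "ay": 0, "az": 0, "fingers": 1}, {"dx": -0.4, "dy": -0.42, "dz": 0.2, "ax": 0, "ay": 0, "az": 0, "fingers": 1}, {"dx": -0.4, "dy": -0.42, "dz": 0.2, "ax": 0, "ay": 0, "az": 0, "fingers": 1}, {"dx": -0.4, "dy": -0.42, "dz": 0.2, "ax": 0, "ay": 0, "az": 0, "fingers": 1}, {"dx": -0.4, "dy": -0.42, "dz": 0.07, "ax": 0, "ay": 0, "az": 0, "fingers": 1}, {"dx": 0, "dy": 0, "dz": 0, "ax": 0, "ay": 0, "az": 0, "fingers": 1}, {"dx": 0, "dy": 0, "dz": 0, "ax": 0, "ay": 0, "az": 0, "fingers": 1}, {"dx": 0, "dy": 0, "dz": 0, "ax": 0, "ay": 0, "az": 0, "fingers": 1}], "squeeze": 45}}

```text
time: 2.0
ee_pos: [0.4839, 0.0226, 0.1679]
tcp_rot: [-0.0, 0.121, 0.993, 0.0]
contact_force: [0.2, 0.8, 0.5]
width: 0.0851
grip_force: 0.0
```

```bash
python3 go.py .488,.0195,.168 .488,.0195,.048
```

```text
t 2.0 at [0.4839 0.0226 0.1679] zaxis [-0.001  0.    -1.   ] w 0.0851
(0.488, 0.0195, 0.168) units [-0.063 -0.027 -0.001]
(0.488, 0.0195, 0.048) units [-1.0e-03 -0.0e+00  1.6e+00]
```

{"fn": "arm_command", "kwargs": {"rows": [{"dx": -0.063, "dy": -0.027, "dz": 0.2, "ax": 0, "ay": 0, "az": 0, "fingers": 1}, {"dx": 0, "dy": 0, "dz": 0.2, "ax": 0, "ay": 0, "az": 0, "fingers": 1}, {"dx": 0, "dy": 0, "dz": 0.2, "ax": 0, "ay": 0, "az": 0, "fingers": 1}, {"dx": 0, "dy": 0, "dz": 0.2, "ax": 0, "ay": 0, "az": 0, "fingers": 1}, {"dx": 0, "dy": 0, "dz": 0.2, "ax": 0, "ay": 0, "az": 0, "fingers": 1}, {"dx": 0, "dy": 0, "dz": 0.2, "ax": 0, "ay": 0, "az": 0, "fingers": 1}, {"dx": 0, "dy": 0, "dz": 0.2, "ax": 0, "ay": 0, "az": 0, "fingers": 1}, {"dx": 0, "dy": 0, "dz": 0.2, "ax": 0, "ay": 0, "az": 0, "fingers": 1}, {"dx": 0, "dy": 0, "dz": 0, "ax": 0, "ay": 0, "az": 0, "fingers": 1}, {"dx": 0, "dy": 0, "dz": 0, "ax": 0, "ay": 0, "az": 0, "fingers": 1}]}}

```text
time: 3.0
ee_pos: [0.4882, 0.0197, 0.0484]
tcp_rot: [-0.0, 0.12, 0.993, 0.0]
contact_force: [-0.5, -0.4, 0.4]
width: 0.0852
grip_force: 0.0
```

```bash
python3 go.py .488,.0195,.048; python3 - <<'E'
from h import *
a,_=viewer.grab_frame('side');b,_=viewer.grab_frame('top')
u,v=map(int,proj('side',[.488,.0195,.05])); U,V=map(int,proj('top',[.488,.0195,.05])); print(u,v,U,V)
c=lambda p,u,v:cv2.resize(p[v-50:v+50,u-60:u+60,::-1],None,fx=3,fy=3)
cv2.imwrite('pics/c1.png',np.hstack([c(a,u,v),c(b,U,V)]))
E
```

```text
t 3.0 at [0.4882 0.0197 0.0484] zaxis [-0.  0. -1.] w 0.0852
(0.488, 0.0195, 0.048) units [ 0.003 -0.003  0.005]
246 225 215 190
```

View pics/c1.png

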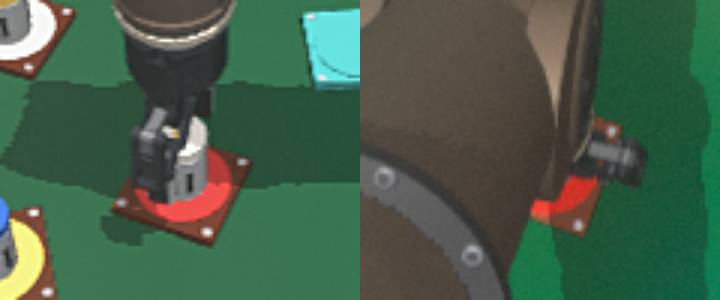

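The fingers straddle the motor, with the near finger at crop (150,160) and the motor at (190,165). Closing now.

{"fn": "arm_command", "kwargs": {"rows": [{"dx": 0, "dy": 0, "dz": 0, "ax": 0, "ay": 0, "az": 0, "fingers": -0.2}, {"dx": 0, "dy": 0, "dz": 0, "ax": 0, "ay": 0, "az": 0, "fingers": -0.2}, {"dx": 0, "dy": 0, "dz": 0, "ax": 0, "ay": 0, "az": 0, "fingers": -0.5}, {"dx": 0, "dy": 0, "dz": 0, "ax": 0, "ay": 0, "az": 0, "fingers": -0.5}, {"dx": 0, "dy": 0, "dz": 0, "ax": 0, "ay": 0, "az": 0, "fingers": -0.5}, {"dx": 0, "dy": 0, "dz": 0, "ax": 0, "ay": 0, "az": 0, "fingers": -0.5}, {"dx": 0, "dy": 0, "dz": 0, "ax": 0, "ay": 0, "az": 0, "fingers": -0.5}, {"dx": 0, "dy": 0, "dz": 0, "ax": 0, "ay": 0, "az": 0, "fingers": -0.5}], "squeeze": 45}}

```text
time: 3.9
ee_pos: [0.4889, 0.0188, 0.0486]
tcp_rot: [0.0, 0.121, 0.993, 0.0]
contact_force: [-1.2, 1.8, 7.6]
width: 0.0433
grip_force: 44.8
```

```bash
python3 go.py .4889,.0188,.159 .469,-.268,.159 .469,-.268,.049
```

```text
t 3.9 at [0.4889 0.0188 0.0486] zaxis [ 0.001  0.001 -1.   ] w 0.0433
(0.4889, 0.0188, 0.159) units [-2.000e-03  1.000e-03 -1.472e+00]
(0.469, -0.268, 0.159) units [-6.620e-01 -3.776e+00 -2.000e-03]
(0.469, -0.268, 0.049) units [ 1.000e-03 -1.000e-03  1.467e+00]
```

{"fn": "arm_command", "kwargs": {"rows": [{"dx": 0, "dy": 0, "dz": -0.07, "ax": 0, "ay": 0, "az": 0, "fingers": -0.5}, {"dx": 0, "dy": 0, "dz": -0.2, "ax": 0, "ay": 0, "az": 0, "fingers": -0.5}, {"dx": 0, "dy": 0, "dz": -0.3, "ax": 0, "ay": 0, "az": 0, "fingers": -0.5}, {"dx": 0, "dy": 0, "dz": -0.3, "ax": 0, "ay": 0, "az": 0, "fingers": -0.5}, {"dx": 0, "dy": 0, "dz": -0.3, "ax": 0, "ay": 0, "az": 0, "fingers": -0.5}, {"dx": 0, "dy": 0, "dz": -0.3, "ax": 0, "ay": 0, "az": 0, "fingers": -0.5}, {"dx": -0.03, "dy": -0.17, "dz": 0, "ax": 0, "ay": 0, "az": 0, "fingers": -0.5}, {"dx": -0.06, "dy": -0.4, "dz": 0, "ax": 0, "ay": 0, "az": 0, "fingers": -0.5}, {"dx": -0.08, "dy": -0.4, "dz": 0, "ax": 0, "ay": 0, "az": 0, "fingers": -0.5}, {"dx": -0.08, "dy": -0.4, "dz": 0, "ax": 0, "ay": 0, "az": 0, "fingers": -0.5}, {"dx": -0.08, "dy": -0.4, "dz": 0, "ax": 0, "ay": 0, "az": 0, "fingers": -0.5}, {"dx": -0.08, "dy": -0.4, "dz": 0, "ax": 0, "ay": 0, "az": 0, "fingers": -0.5}, {"dx": -0.08, "dy": -0.4, "dz": 0, "ax": 0, "ay": 0, "az": 0, "fingers": -0.5}, {"dx": -0.08, "dy": -0.4, "dz": 0, "ax": 0, "ay": 0, "az": 0, "fingers": -0.5}, {"dx": -0.06, "dy": -0.4, "dz": 0, "ax": 0, "ay": 0, "az": 0, "fingers": -0.5}, {"dx": -0.03, "dy": -0.3, "dz": 0, "ax": 0, "ay": 0, "az": 0, "fingers": -0.5}, {"dx": 0, "dy": -0.1, "dz": 0, "ax": 0, "ay": 0, "az": 0, "fingers": -0.5}, {"dx": 0, "dy": 0, "dz": 0, "ax": 0, "ay": 0, "az": 0, "fingers": -0.5}, {"dx": 0, "dy": 0, "dz": 0, "ax": 0, "ay": 0, "az": 0, "fingers": -0.5}]}}

```text
time: 5.8
ee_pos: [0.4683, -0.2667, 0.1577]
tcp_rot: [-0.001, 0.121, 0.993, 0.001]
contact_force: [0.6, 0.9, -2.1]
width: 0.043
grip_force: 46.2
```

```bash
python3 go.py .469,-.268,.159 .469,-.268,.049
```

```text
t 5.8 at [ 0.4683 -0.2667  0.1577] zaxis [-0.001  0.001 -1.   ] w 0.043
(0.469, -0.268, 0.159) units [-0.013 -0.014 -0.017]
(0.469, -0.268, 0.049) units [-2.000e-03 -1.000e-03  1.467e+00]
```

{"fn": "arm_command", "kwargs": {"rows": [{"dx": -0.013, "dy": -0.014, "dz": 0.15, "ax": 0, "ay": 0, "az": 0, "fingers": -0.5}, {"dx": 0, "dy": 0, "dz": 0.25, "ax": 0, "ay": 0, "az": 0, "fingers": -0.5}, {"dx": 0, "dy": 0, "dz": 0.25, "ax": 0, "ay": 0, "az": 0, "fingers": -0.5}, {"dx": 0, "dy": 0, "dz": 0.25, "ax": 0, "ay": 0, "az": 0, "fingers": -0.5}, {"dx": 0, "dy": 0, "dz": 0.2, "ax": 0, "ay": 0, "az": 0, "fingers": -0.5}, {"dx": 0, "dy": 0, "dz": 0.15, "ax": 0, "ay": 0, "az": 0, "fingers": -0.5}, {"dx": 0, "dy": 0, "dz": 0.1, "ax": 0, "ay": 0, "az": 0, "fingers": -0.5}, {"dx": 0, "dy": 0, "dz": 0.05, "ax": 0, "ay": 0, "az": 0, "fingers": -0.5}, {"dx": 0, "dy": 0, "dz": 0.02, "ax": 0, "ay": 0, "az": 0, "fingers": -0.5}, {"dx": 0, "dy": 0, "dz": 0.02, "ax": 0, "ay": 0, "az": 0, "fingers": -0.5}, {"dx": 0, "dy": 0, "dz": 0.01, "ax": 0, "ay": 0, "az": 0, "fingers": -0.5}, {"dx": 0, "dy": 0, "dz": 0, "ax": 0, "ay": 0, "az": 0, "fingers": -0.5}]}}

```text
time: 7.0
ee_pos: [0.4694, -0.2691, 0.0498]
tcp_rot: [0.0, 0.121, 0.993, -0.0]
contact_force: [-0.2, -0.3, -2.1]
width: 0.0435
grip_force: 46.2
```

{"fn": "arm_command", "kwargs": {"rows": [{"dx": 0, "dy": 0, "dz": 0.01, "ax": 0, "ay": 0, "az": 0, "fingers": -0.5}, {"dx": 0, "dy": 0, "dz": 0.01, "ax": 0, "ay": 0, "az": 0, "fingers": -0.5}, {"dx": 0, "dy": 0, "dz": 0, "ax": 0, "ay": 0, "az": 0, "fingers": -0.5}]}}

```text
time: 7.3
ee_pos: [0.4694, -0.2692, 0.0487]
tcp_rot: [0.0, 0.121, 0.993, 0.0]
contact_force: [-2.2, 0.4, 6.8]
width: 0.0431
grip_force: 46.9
```

Contact made at TCP z = 0.0487. Releasing and lifting.

{"fn": "arm_command", "kwargs": {"rows": [{"dx": 0, "dy": 0, "dz": 0, "ax": 0, "ay": 0, "az": 0, "fingers": 0.2}, {"dx": 0, "dy": 0, "dz": 0, "ax": 0, "ay": 0, "az": 0, "fingers": 0.2}, {"dx": 0, "dy": 0, "dz": 0, "ax": 0, "ay": 0, "az": 0, "fingers": 1}, {"dx": 0, "dy": 0, "dz": 0, "ax": 0, "ay": 0, "az": 0, "fingers": 1}, {"dx": 0, "dy": 0, "dz": 0, "ax": 0, "ay": 0, "az": 0, "fingers": 1}, {"dx": 0, "dy": 0, "dz": 0, "ax": 0, "ay": 0, "az": 0, "fingers": 1}, {"dx": 0, "dy": 0, "dz": -0.2, "ax": 0, "ay": 0, "az": 0, "fingers": 1}, {"dx": 0, "dy": 0, "dz": -0.35, "ax": 0, "ay": 0, "az": 0, "fingers": 1}, {"dx": 0, "dy": 0, "dz": -0.35, "ax": 0, "ay": 0, "az": 0, "fingers": 1}, {"dx": 0, "dy": 0, "dz": -0.35, "ax": 0, "ay": 0, "az": 0, "fingers": 1}, {"dx": 0, "dy": 0, "dz": -0.35, "ax": 0, "ay": 0, "az": 0, "fingers": 1}, {"dx": 0, "dy": 0, "dz": 0, "ax": 0, "ay": 0, "az": 0, "fingers": 1}]}}

```text
time: 8.5
ee_pos: [0.4709, -0.2702, 0.1713]
tcp_rot: [0.003, 0.121, 0.993, -0.001]
contact_force: [-0.6, -0.0, 0.7]
width: 0.0852
grip_force: 0.0
```

```bash
python3 go.py .456,.2345,.168 .456,.2345,.048
```

```text
t 8.5 at [ 0.4709 -0.2702  0.1713] zaxis [ 0.005 -0.002 -1.   ] w 0.0852
(0.456, 0.2345, 0.168) units [1.812 6.483 0.029]
(0.456, 0.2345, 0.048) units [9.0e-03 1.0e-03 1.6e+00]
```

{"fn": "arm_command", "kwargs": {"rows": [{"dx": 0.05, "dy": 0.18, "dz": 0, "ax": 0, "ay": 0, "az": 0, "fingers": 1}, {"dx": 0.13, "dy": 0.45, "dz": 0, "ax": 0, "ay": 0, "az": 0, "fingers": 1}, {"dx": 0.13, "dy": 0.45, "dz": 0, "ax": 0, "ay": 0, "az": 0, "fingers": 1}, {"dx": 0.13, "dy": 0.45, "dz": 0, "ax": 0, "ay": 0, "az": 0, "fingers": 1}, {"dx": 0.13, "dy": 0.45, "dz": 0, "ax": 0, "ay": 0, "az": 0, "fingers": 1}, {"dx": 0.13, "dy": 0.45, "dz": 0, "ax": 0, "ay": 0, "az": 0, "fingers": 1}, {"dx": 0.13, "dy": 0.45, "dz": 0, "ax": 0, "ay": 0, "az": 0, "fingers": 1}, {"dx": 0.13, "dy": 0.45, "dz": 0, "ax": 0, "ay": 0, "az": 0, "fingers": 1}, {"dx": 0.13, "dy": 0.45, "dz": 0, "ax": 0, "ay": 0, "az": 0, "fingers": 1}, {"dx": 0.13, "dy": 0.45, "dz": 0, "ax": 0, "ay": 0, "az": 0, "fingers": 1}, {"dx": 0.13, "dy": 0.45, "dz": 0, "ax": 0, "ay": 0, "az": 0, "fingers": 1}, {"dx": 0.13, "dy": 0.45, "dz": 0, "ax": 0, "ay": 0, "az": 0, "fingers": 1}, {"dx": 0.13, "dy": 0.45, "dz": 0, "ax": 0, "ay": 0, "az": 0, "fingers": 1}, {"dx": 0.13, "dy": 0.45, "dz": 0, "ax": 0, "ay": 0, "az": 0, "fingers": 1}, {"dx": 0.07, "dy": 0.4, "dz": 0, "ax": 0, "ay": 0, "az": 0, "fingers": 1}, {"dx": 0, "dy": 0.05, "dz": 0, "ax": 0, "ay": 0, "az": 0, "fingers": 1}, {"dx": 0, "dy": 0, "dz": 0, "ax": 0, "ay": 0, "az": 0, "fingers": 1}, {"dx": 0, "dy": 0, "dz": 0, "ax": 0, "ay": 0, "az": 0, "fingers": 1}]}}

```text
time: 10.3
ee_pos: [0.4535, 0.2342, 0.1673]
tcp_rot: [-0.001, 0.121, 0.993, -0.001]
contact_force: [0.2, -0.8, 0.1]
width: 0.0854
grip_force: 0.0
```

```bash
python3 go.py .456,.2345,.168 .456,.2345,.048; python3 - <<'E'
from m import *
for n in('top','side'): measure(n,*viewer.grab_frame(n))
E
```

```text
t 10.3 at [0.4535 0.2342 0.1673] zaxis [-0.001 -0.001 -1.   ] w 0.0854
(0.456, 0.2345, 0.168) units [-0.031  0.011 -0.01 ]
(0.456, 0.2345, 0.048) units [-0.002  0.003  1.6  ]
top pad blue 523 [0.4576 0.2293 0.0399] z 0.0117
top   cap blue on yellow 255 ray [0.6294 0.1057 0.0221] cloud [0.6299 0.1054 0.0219] 0.0739
top pad yellow 468 [0.6303 0.1051 0.0408] z 0.0121
top   cap yellow on white 294 ray [ 0.6636 -0.1433  0.0227] cloud [ 0.664  -0.1438  0.0222] 0.0747
top   cap red on blue 30 ray [0.4396 0.2339 0.0129] cloud [0.4387 0.2342 0.013 ] 0.0741
top pad red 956 [0.4872 0.0189 0.0404] z 0.0122
top pad white 488 [ 0.6637 -0.146   0.0405] z 0.0126
top   cap white on park 295 ray [ 0.4676 -0.2717  0.0219] cloud [ 0.468  -0.2712  0.0218] 0.0748
top pad park 0 [0. 0. 0.] z nan
side pad blue 500 [0.4582 0.232  0.0401] z 0.0117
side   cap blue on yellow 224 ray [0.6313 0.1109 0.0234] cloud [0.6325 0.1093 0.0228] 0.0734
side pad yellow 122 [0.6189 0.1241 0.0305] z 0.0117
side   cap yellow on white 22 ray [ 0.6692 -0.1385  0.0208] cloud [ 0.6716 -0.1368  0.0204] 0.0737
side   cap red on blue 52 ray [0.4521 0.2345 0.0208] cloud [0.4521 0.2344 0.0205] 0.0728
side pad red 0 [0. 0. 0.] z nan
side pad white 261 [ 0.6637 -0.1438  0.0411] z 0.0116
side pad park 0 [0. 0. 0.] z nan
  return _methods._mean(a, axis=axis, dtype=dtype,
  ret = ret.dtype.type(ret / rcount)
```

White is safely parked at (0.469,-0.269). Now grasping red.

{"fn": "arm_command", "kwargs": {"rows": [{"dx": -0.031, "dy": 0.011, "dz": 0.2, "ax": 0, "ay": 0, "az": 0, "fingers": 1}, {"dx": 0, "dy": 0, "dz": 0.3, "ax": 0, "ay": 0, "az": 0, "fingers": 1}, {"dx": 0, "dy": 0, "dz": 0.3, "ax": 0, "ay": 0, "az": 0, "fingers": 1}, {"dx": 0, "dy": 0, "dz": 0.3, "ax": 0, "ay": 0, "az": 0, "fingers": 1}, {"dx": 0, "dy": 0, "dz": 0.3, "ax": 0, "ay": 0, "az": 0, "fingers": 1}, {"dx": 0, "dy": 0, "dz": 0.19, "ax": 0, "ay": 0, "az": 0, "fingers": 1}, {"dx": 0, "dy": 0, "dz": 0, "ax": 0, "ay": 0, "az": 0, "fingers": 1}, {"dx": 0, "dy": 0, "dz": 0, "ax": 0, "ay": 0, "az": 0, "fingers": 1}, {"dx": 0, "dy": 0, "dz": 0, "ax": 0, "ay": 0, "az": 0, "fingers": -0.2}, {"dx": 0, "dy": 0, "dz": 0, "ax": 0, "ay": 0, "az": 0, "fingers": -0.2}, {"dx": 0, "dy": 0, "dz": 0, "ax": 0, "ay": 0, "az": 0, "fingers": -0.5}, {"dx": 0, "dy": 0, "dz": 0, "ax": 0, "ay": 0, "az": 0, "fingers": -0.5}, {"dx": 0, "dy": 0, "dz": 0, "ax": 0, "ay": 0, "az": 0, "fingers": -0.5}, {"dx": 0, "dy": 0, "dz": 0, "ax": 0, "ay": 0, "az": 0, "fingers": -0.5}, {"dx": 0, "dy": 0, "dz": 0, "ax": 0, "ay": 0, "az": 0, "fingers": -0.5}, {"dx": 0, "dy": 0, "dz": 0, "ax": 0, "ay": 0, "az": 0, "fingers": -0.5}]}}

```text
time: 12.0
ee_pos: [0.4572, 0.2359, 0.0497]
tcp_rot: [0.0, 0.121, 0.993, 0.0]
contact_force: [-1.1, -0.5, 7.5]
width: 0.0427
grip_force: 44.8
```

```bash
python3 go.py .456,.2345,.159 .488,.0203,.159 .488,.0203,.048
```

```text
t 12.0 at [0.4572 0.2359 0.0497] zaxis [ 0.001  0.001 -1.   ] w 0.0427
(0.456, 0.2345, 0.159) units [ 0.01  -0.02  -1.458]
(0.488, 0.0203, 0.159) units [-1.101e+00 -2.670e+00 -2.000e-03]
(0.488, 0.0203, 0.048) units [ 1.00e-03 -2.00e-03  1.48e+00]
```

{"fn": "arm_command", "kwargs": {"rows": [{"dx": 0, "dy": 0, "dz": -0.07, "ax": 0, "ay": 0, "az": 0, "fingers": -0.5}, {"dx": 0, "dy": 0, "dz": -0.2, "ax": 0, "ay": 0, "az": 0, "fingers": -0.5}, {"dx": 0, "dy": 0, "dz": -0.3, "ax": 0, "ay": 0, "az": 0, "fingers": -0.5}, {"dx": 0, "dy": 0, "dz": -0.3, "ax": 0, "ay": 0, "az": 0, "fingers": -0.5}, {"dx": 0, "dy": 0, "dz": -0.3, "ax": 0, "ay": 0, "az": 0, "fingers": -0.5}, {"dx": 0, "dy": 0, "dz": -0.3, "ax": 0, "ay": 0, "az": 0, "fingers": -0.5}, {"dx": -0.06, "dy": -0.15, "dz": 0, "ax": 0, "ay": 0, "az": 0, "fingers": -0.5}, {"dx": -0.16, "dy": -0.39, "dz": 0, "ax": 0, "ay": 0, "az": 0, "fingers": -0.5}, {"dx": -0.16, "dy": -0.39, "dz": 0, "ax": 0, "ay": 0, "az": 0, "fingers": -0.5}, {"dx": -0.16, "dy": -0.39, "dz": 0, "ax": 0, "ay": 0, "az": 0, "fingers": -0.5}, {"dx": -0.16, "dy": -0.39, "dz": 0, "ax": 0, "ay": 0, "az": 0, "fingers": -0.5}, {"dx": -0.16, "dy": -0.39, "dz": 0, "ax": 0, "ay": 0, "az": 0, "fingers": -0.5}, {"dx": -0.16, "dy": -0.39, "dz": 0, "ax": 0, "ay": 0, "az": 0, "fingers": -0.5}, {"dx": -0.07, "dy": -0.18, "dz": 0, "ax": 0, "ay": 0, "az": 0, "fingers": -0.5}, {"dx": 0, "dy": 0, "dz": 0, "ax": 0, "ay": 0, "az": 0, "fingers": -0.5}, {"dx": 0, "dy": 0, "dz": 0, "ax": 0, "ay": 0, "az": 0, "fingers": -0.5}]}}

```text
time: 13.6
ee_pos: [0.4873, 0.0212, 0.1585]
tcp_rot: [-0.001, 0.122, 0.993, -0.0]
contact_force: [0.2, 1.1, -2.3]
width: 0.043
grip_force: 46.4
```

```bash
python3 go.py .4885,.0208,.159 .4885,.0208,.049
```

```text
t 13.6 at [0.4873 0.0212 0.1585] zaxis [-0.001  0.    -1.   ] w 0.043
(0.4885, 0.0208, 0.159) units [-0.017 -0.001 -0.007]
(0.4885, 0.0208, 0.049) units [-0.002  0.     1.467]
```

{"fn": "arm_command", "kwargs": {"rows": [{"dx": -0.015, "dy": 0, "dz": 0.15, "ax": 0, "ay": 0, "az": 0, "fingers": -0.5}, {"dx": 0, "dy": 0, "dz": 0.25, "ax": 0, "ay": 0, "az": 0, "fingers": -0.5}, {"dx": 0, "dy": 0, "dz": 0.25, "ax": 0, "ay": 0, "az": 0, "fingers": -0.5}, {"dx": 0, "dy": 0, "dz": 0.25, "ax": 0, "ay": 0, "az": 0, "fingers": -0.5}, {"dx": 0, "dy": 0, "dz": 0.2, "ax": 0, "ay": 0, "az": 0, "fingers": -0.5}, {"dx": 0, "dy": 0, "dz": 0.15, "ax": 0, "ay": 0, "az": 0, "fingers": -0.5}, {"dx": 0, "dy": 0, "dz": 0.1, "ax": 0, "ay": 0, "az": 0, "fingers": -0.5}, {"dx": 0, "dy": 0, "dz": 0.05, "ax": 0, "ay": 0, "az": 0, "fingers": -0.5}, {"dx": 0, "dy": 0, "dz": 0.02, "ax": 0, "ay": 0, "az": 0, "fingers": -0.5}, {"dx": 0, "dy": 0, "dz": 0.02, "ax": 0, "ay": 0, "az": 0, "fingers": -0.5}, {"dx": 0, "dy": 0, "dz": 0.01, "ax": 0, "ay": 0, "az": 0, "fingers": -0.5}, {"dx": 0, "dy": 0, "dz": 0, "ax": 0, "ay": 0, "az": 0, "fingers": -0.5}]}}

```text
time: 14.8
ee_pos: [0.4893, 0.0213, 0.0506]
tcp_rot: [0.0, 0.121, 0.993, 0.0]
contact_force: [-0.1, 0.0, -2.3]
width: 0.0431
grip_force: 46.4
```

{"fn": "arm_command", "kwargs": {"rows": [{"dx": 0, "dy": 0, "dz": 0.01, "ax": 0, "ay": 0, "az": 0, "fingers": -0.5}, {"dx": 0, "dy": 0, "dz": 0.01, "ax": 0, "ay": 0, "az": 0, "fingers": -0.5}, {"dx": 0, "dy": 0, "dz": 0, "ax": 0, "ay": 0, "az": 0, "fingers": -0.5}]}}

```text
time: 15.1
ee_pos: [0.4894, 0.0213, 0.0496]
tcp_rot: [0.0, 0.121, 0.993, 0.0]
contact_force: [-2.6, -0.2, 10.2]
width: 0.043
grip_force: 47.7
```

{"fn": "arm_command", "kwargs": {"rows": [{"dx": 0, "dy": 0, "dz": 0, "ax": 0, "ay": 0, "az": 0, "fingers": 0.2}, {"dx": 0, "dy": 0, "dz": 0, "ax": 0, "ay": 0, "az": 0, "fingers": 0.2}, {"dx": 0, "dy": 0, "dz": 0, "ax": 0, "ay": 0, "az": 0, "fingers": 1}, {"dx": 0, "dy": 0, "dz": 0, "ax": 0, "ay": 0, "az": 0, "fingers": 1}, {"dx": 0, "dy": 0, "dz": 0, "ax": 0, "ay": 0, "az": 0, "fingers": 1}, {"dx": 0, "dy": 0, "dz": 0, "ax": 0, "ay": 0, "az": 0, "fingers": 1}, {"dx": 0, "dy": 0, "dz": -0.2, "ax": 0, "ay": 0, "az": 0, "fingers": 1}, {"dx": 0, "dy": 0, "dz": -0.35, "ax": 0, "ay": 0, "az": 0, "fingers": 1}, {"dx": 0, "dy": 0, "dz": -0.35, "ax": 0, "ay": 0, "az": 0, "fingers": 1}, {"dx": 0, "dy": 0, "dz": -0.35, "ax": 0, "ay": 0, "az": 0, "fingers": 1}, {"dx": 0, "dy": 0, "dz": -0.35, "ax": 0, "ay": 0, "az": 0, "fingers": 1}, {"dx": 0, "dy": 0, "dz": 0, "ax": 0, "ay": 0, "az": 0, "fingers": 1}, {"dx": 0, "dy": 0, "dz": 0, "ax": 0, "ay": 0, "az": 0, "fingers": 1}]}}

```text
time: 16.4
ee_pos: [0.4893, 0.0214, 0.1691]
tcp_rot: [0.001, 0.121, 0.993, 0.0]
contact_force: [-0.4, -0.0, -1.2]
width: 0.0854
grip_force: 0.0
```

```bash
python3 go.py .6305,.108,.168 .6305,.108,.048
```

```text
t 16.4 at [0.4893 0.0214 0.1691] zaxis [ 0.001  0.001 -1.   ] w 0.0854
(0.6305, 0.108, 0.168) units [-1.55   1.573  0.017]
(0.6305, 0.108, 0.048) units [ 2.0e-03 -1.0e-03  1.6e+00]
```

{"fn": "arm_command", "kwargs": {"rows": [{"dx": -0.15, "dy": 0.15, "dz": 0, "ax": 0, "ay": 0, "az": 0, "fingers": 1}, {"dx": -0.3, "dy": 0.3, "dz": 0, "ax": 0, "ay": 0, "az": 0, "fingers": 1}, {"dx": -0.3, "dy": 0.3, "dz": 0, "ax": 0, "ay": 0, "az": 0, "fingers": 1}, {"dx": -0.3, "dy": 0.3, "dz": 0, "ax": 0, "ay": 0, "az": 0, "fingers": 1}, {"dx": -0.3, "dy": 0.32, "dz": 0, "ax": 0, "ay": 0, "az": 0, "fingers": 1}, {"dx": -0.2, "dy": 0.2, "dz": 0, "ax": 0, "ay": 0, "az": 0, "fingers": 1}, {"dx": 0, "dy": 0, "dz": 0, "ax": 0, "ay": 0, "az": 0, "fingers": 1}, {"dx": 0, "dy": 0, "dz": 0, "ax": 0, "ay": 0, "az": 0, "fingers": 1}, {"dx": 0, "dy": 0, "dz": 0, "ax": 0, "ay": 0, "az": 0, "fingers": 1}]}}

```text
time: 17.3
ee_pos: [0.6291, 0.1066, 0.1679]
tcp_rot: [-0.001, 0.122, 0.993, -0.0]
contact_force: [0.7, -0.6, 0.3]
width: 0.0853
grip_force: 0.0
```

```bash
python3 go.py .6305,.108,.168 .6305,.108,.048; python3 - <<'E' 2>/dev/null
from m import *
for n in('top','side'): measure(n,*viewer.grab_frame(n))
E
```

```text
t 17.3 at [0.6291 0.1066 0.1679] zaxis [-0.002 -0.001 -1.   ] w 0.0853
(0.6305, 0.108, 0.168) units [-0.013  0.023 -0.001]
(0.6305, 0.108, 0.048) units [-0.003  0.002  1.6  ]
top pad blue 897 [0.4579 0.2294 0.0401] z 0.0118
top   cap blue on yellow 248 ray [0.6293 0.1061 0.0217] cloud [0.629  0.1067 0.0222] 0.0741
top pad yellow 460 [0.6298 0.1061 0.0406] z 0.0122
top   cap yellow on white 292 ray [ 0.6636 -0.1433  0.0227] cloud [ 0.6643 -0.1442  0.0224] 0.0744
top pad red 561 [0.4871 0.019  0.0403] z 0.0122
top   cap red on red 266 ray [0.4868 0.0185 0.0216] cloud [0.487  0.0186 0.0218] 0.0742
top pad white 485 [ 0.6637 -0.146   0.0405] z 0.0126
top   cap white on park 296 ray [ 0.4675 -0.2717  0.0219] cloud [ 0.4674 -0.272   0.0218] 0.0749
top pad park 0 [0. 0. 0.] z nan
side pad blue 1049 [0.458  0.2323 0.04  ] z 0.0116
side   cap blue on yellow 226 ray [0.6313 0.1107 0.0232] cloud [0.6311 0.109  0.0224] 0.0735
side pad yellow 33 [0.6123 0.1094 0.0347] z 0.0112
side   cap yellow on white 18 ray [ 0.6546 -0.1336  0.0103] cloud [ 0.6546 -0.1336  0.0092] 0.0734
side pad red 302 [0.488  0.0215 0.04  ] z 0.0118
side   cap red on red 146 ray [0.4882 0.022  0.0213] cloud [0.4885 0.0218 0.0213] 0.0738
side pad white 171 [ 0.6557 -0.1415  0.0387] z 0.0116
side   cap white on park 104 ray [ 0.4696 -0.267   0.0229] cloud [ 0.4694 -0.2693  0.0224] 0.0738
side pad park 169 [ 0.4681 -0.2664  0.0383] z 0.0118
```

Red is centred within 1 mm. Grasping blue.

{"fn": "arm_command", "kwargs": {"rows": [{"dx": -0.013, "dy": 0.018, "dz": 0.2, "ax": 0, "ay": 0, "az": 0, "fingers": 1}, {"dx": 0, "dy": 0, "dz": 0.3, "ax": 0, "ay": 0, "az": 0, "fingers": 1}, {"dx": 0, "dy": 0, "dz": 0.3, "ax": 0, "ay": 0, "az": 0, "fingers": 1}, {"dx": 0, "dy": 0, "dz": 0.3, "ax": 0, "ay": 0, "az": 0, "fingers": 1}, {"dx": 0, "dy": 0, "dz": 0.3, "ax": 0, "ay": 0, "az": 0, "fingers": 1}, {"dx": 0, "dy": 0, "dz": 0.19, "ax": 0, "ay": 0, "az": 0, "fingers": 1}, {"dx": 0, "dy": 0, "dz": 0, "ax": 0, "ay": 0, "az": 0, "fingers": 1}, {"dx": 0, "dy": 0, "dz": 0, "ax": 0, "ay": 0, "az": 0, "fingers": 1}, {"dx": 0, "dy": 0, "dz": 0, "ax": 0, "ay": 0, "az": 0, "fingers": -0.2}, {"dx": 0, "dy": 0, "dz": 0, "ax": 0, "ay": 0, "az": 0, "fingers": -0.2}, {"dx": 0, "dy": 0, "dz": 0, "ax": 0, "ay": 0, "az": 0, "fingers": -0.5}, {"dx": 0, "dy": 0, "dz": 0, "ax": 0, "ay": 0, "az": 0, "fingers": -0.5}, {"dx": 0, "dy": 0, "dz": 0, "ax": 0, "ay": 0, "az": 0, "fingers": -0.5}, {"dx": 0, "dy": 0, "dz": 0, "ax": 0, "ay": 0, "az": 0, "fingers": -0.5}, {"dx": 0, "dy": 0, "dz": 0, "ax": 0, "ay": 0, "az": 0, "fingers": -0.5}, {"dx": 0, "dy": 0, "dz": 0, "ax": 0, "ay": 0, "az": 0, "fingers": -0.5}]}}

```text
time: 19.0
ee_pos: [0.6321, 0.1089, 0.0506]
tcp_rot: [0.001, 0.121, 0.993, 0.0]
contact_force: [-0.9, 0.3, 5.9]
width: 0.043
grip_force: 45.2
```

```bash
python3 go.py .631,.108,.159 .4595,.2315,.159 .4595,.2315,.049
```

```text
t 19.0 at [0.6321 0.1089 0.0506] zaxis [ 0.001  0.001 -1.   ] w 0.043
(0.631, 0.108, 0.159) units [ 0.009 -0.014 -1.445]
(0.4595, 0.2315, 0.159) units [ 2.615e+00  1.049e+00 -2.000e-03]
(0.4595, 0.2315, 0.049) units [ 2.000e-03 -1.000e-03  1.467e+00]
```

{"fn": "arm_command", "kwargs": {"rows": [{"dx": 0, "dy": 0, "dz": -0.07, "ax": 0, "ay": 0, "az": 0, "fingers": -0.5}, {"dx": 0, "dy": 0, "dz": -0.2, "ax": 0, "ay": 0, "az": 0, "fingers": -0.5}, {"dx": 0, "dy": 0, "dz": -0.3, "ax": 0, "ay": 0, "az": 0, "fingers": -0.5}, {"dx": 0, "dy": 0, "dz": -0.3, "ax": 0, "ay": 0, "az": 0, "fingers": -0.5}, {"dx": 0, "dy": 0, "dz": -0.3, "ax": 0, "ay": 0, "az": 0, "fingers": -0.5}, {"dx": 0, "dy": 0, "dz": -0.28, "ax": 0, "ay": 0, "az": 0, "fingers": -0.5}, {"dx": 0.15, "dy": 0.06, "dz": 0, "ax": 0, "ay": 0, "az": 0, "fingers": -0.5}, {"dx": 0.38, "dy": 0.15, "dz": 0, "ax": 0, "ay": 0, "az": 0, "fingers": -0.5}, {"dx": 0.38, "dy": 0.15, "dz": 0, "ax": 0, "ay": 0, "az": 0, "fingers": -0.5}, {"dx": 0.38, "dy": 0.15, "dz": 0, "ax": 0, "ay": 0, "az": 0, "fingers": -0.5}, {"dx": 0.38, "dy": 0.15, "dz": 0, "ax": 0, "ay": 0, "az": 0, "fingers": -0.5}, {"dx": 0.38, "dy": 0.15, "dz": 0, "ax": 0, "ay": 0, "az": 0, "fingers": -0.5}, {"dx": 0.38, "dy": 0.15, "dz": 0, "ax": 0, "ay": 0, "az": 0, "fingers": -0.5}, {"dx": 0.18, "dy": 0.08, "dz": 0, "ax": 0, "ay": 0, "az": 0, "fingers": -0.5}, {"dx": 0, "dy": 0, "dz": 0, "ax": 0, "ay": 0, "az": 0, "fingers": -0.5}, {"dx": 0, "dy": 0, "dz": 0, "ax": 0, "ay": 0, "az": 0, "fingers": -0.5}, {"dx": 0, "dy": 0, "dz": 0, "ax": 0, "ay": 0, "az": 0, "fingers": -0.5}]}}

```text
time: 20.7
ee_pos: [0.4606, 0.2307, 0.1582]
tcp_rot: [0.0, 0.122, 0.993, -0.0]
contact_force: [-0.3, -0.5, -3.2]
width: 0.0432
grip_force: 46.1
```

```bash
python3 go.py .460,.2318,.159 .460,.2318,.0506
```

```text
t 20.7 at [0.4606 0.2307 0.1582] zaxis [ 0. -0. -1.] w 0.0432
(0.46, 0.2318, 0.159) units [ 0.012  0.012 -0.01 ]
(0.46, 0.2318, 0.0506) units [0.    0.    1.445]
```

{"fn": "arm_command", "kwargs": {"rows": [{"dx": 0.01, "dy": 0.012, "dz": 0.15, "ax": 0, "ay": 0, "az": 0, "fingers": -0.5}, {"dx": 0, "dy": 0, "dz": 0.25, "ax": 0, "ay": 0, "az": 0, "fingers": -0.5}, {"dx": 0, "dy": 0, "dz": 0.25, "ax": 0, "ay": 0, "az": 0, "fingers": -0.5}, {"dx": 0, "dy": 0, "dz": 0.25, "ax": 0, "ay": 0, "az": 0, "fingers": -0.5}, {"dx": 0, "dy": 0, "dz": 0.2, "ax": 0, "ay": 0, "az": 0, "fingers": -0.5}, {"dx": 0, "dy": 0, "dz": 0.15, "ax": 0, "ay": 0, "az": 0, "fingers": -0.5}, {"dx": 0, "dy": 0, "dz": 0.1, "ax": 0, "ay": 0, "az": 0, "fingers": -0.5}, {"dx": 0, "dy": 0, "dz": 0.05, "ax": 0, "ay": 0, "az": 0, "fingers": -0.5}, {"dx": 0, "dy": 0, "dz": 0.02, "ax": 0, "ay": 0, "az": 0, "fingers": -0.5}, {"dx": 0, "dy": 0, "dz": 0.01, "ax": 0, "ay": 0, "az": 0, "fingers": -0.5}, {"dx": 0, "dy": 0, "dz": 0.01, "ax": 0, "ay": 0, "az": 0, "fingers": -0.5}, {"dx": 0, "dy": 0, "dz": 0, "ax": 0, "ay": 0, "az": 0, "fingers": -0.5}, {"dx": 0, "dy": 0, "dz": 0, "ax": 0, "ay": 0, "az": 0, "fingers": -0.5}]}}

```text
time: 22.0
ee_pos: [0.4599, 0.2326, 0.0506]
tcp_rot: [0.0, 0.121, 0.993, 0.0]
contact_force: [-0.1, -0.4, -3.5]
width: 0.0432
grip_force: 46.1
```

{"fn": "arm_command", "kwargs": {"rows": [{"dx": 0, "dy": 0, "dz": 0.01, "ax": 0, "ay": 0, "az": 0, "fingers": -0.5}, {"dx": 0, "dy": 0, "dz": 0.005, "ax": 0, "ay": 0, "az": 0, "fingers": -0.5}, {"dx": 0, "dy": 0, "dz": 0, "ax": 0, "ay": 0, "az": 0, "fingers": -0.5}]}}

```text
time: 22.3
ee_pos: [0.4599, 0.2327, 0.0505]
tcp_rot: [0.0, 0.121, 0.993, 0.001]
contact_force: [-4.3, -1.4, 16.7]
width: 0.0429
grip_force: 48.1
```

{"fn": "arm_command", "kwargs": {"rows": [{"dx": 0, "dy": 0, "dz": -0.005, "ax": 0, "ay": 0, "az": 0, "fingers": 0.2}, {"dx": 0, "dy": 0, "dz": 0, "ax": 0, "ay": 0, "az": 0, "fingers": 0.2}, {"dx": 0, "dy": 0, "dz": 0, "ax": 0, "ay": 0, "az": 0, "fingers": 1}, {"dx": 0, "dy": 0, "dz": 0, "ax": 0, "ay": 0, "az": 0, "fingers": 1}, {"dx": 0, "dy": 0, "dz": 0, "ax": 0, "ay": 0, "az": 0, "fingers": 1}, {"dx": 0, "dy": 0, "dz": 0, "ax": 0, "ay": 0, "az": 0, "fingers": 1}, {"dx": 0, "dy": 0, "dz": -0.2, "ax": 0, "ay": 0, "az": 0, "fingers": 1}, {"dx": 0, "dy": 0, "dz": -0.35, "ax": 0, "ay": 0, "az": 0, "fingers": 1}, {"dx": 0, "dy": 0, "dz": -0.35, "ax": 0, "ay": 0, "az": 0, "fingers": 1}, {"dx": 0, "dy": 0, "dz": -0.35, "ax": 0, "ay": 0, "az": 0, "fingers": 1}, {"dx": 0, "dy": 0, "dz": -0.35, "ax": 0, "ay": 0, "az": 0, "fingers": 1}, {"dx": 0, "dy": 0, "dz": 0, "ax": 0, "ay": 0, "az": 0, "fingers": 1}, {"dx": 0, "dy": 0, "dz": 0, "ax": 0, "ay": 0, "az": 0, "fingers": 1}]}}

```text
time: 23.6
ee_pos: [0.4599, 0.2327, 0.1698]
tcp_rot: [0.0, 0.121, 0.993, 0.0]
contact_force: [0.3, -0.1, -0.2]
width: 0.0854
grip_force: 0.0
```

```bash
python3 go.py .6655,-.1415,.168 .6655,-.1415,.048
```

```text
t 23.6 at [0.4599 0.2327 0.1698] zaxis [ 0.001  0.001 -1.   ] w 0.0854
(0.6655, -0.1415, 0.168) units [-3.861 -4.184  0.022]
(0.6655, -0.1415, 0.048) units [ 1.0e-03 -2.0e-03  1.6e+00]
```

{"fn": "arm_command", "kwargs": {"rows": [{"dx": -0.18, "dy": -0.2, "dz": 0, "ax": 0, "ay": 0, "az": 0, "fingers": 1}, {"dx": -0.35, "dy": -0.38, "dz": 0, "ax": 0, "ay": 0, "az": 0, "fingers": 1}, {"dx": -0.35, "dy": -0.38, "dz": 0, "ax": 0, "ay": 0, "az": 0, "fingers": 1}, {"dx": -0.35, "dy": -0.38, "dz": 0, "ax": 0, "ay": 0, "az": 0, "fingers": 1}, {"dx": -0.35, "dy": -0.38, "dz": 0, "ax": 0, "ay": 0, "az": 0, "fingers": 1}, {"dx": -0.35, "dy": -0.38, "dz": 0, "ax": 0, "ay": 0, "az": 0, "fingers": 1}, {"dx": -0.35, "dy": -0.38, "dz": 0, "ax": 0, "ay": 0, "az": 0, "fingers": 1}, {"dx": -0.35, "dy": -0.38, "dz": 0, "ax": 0, "ay": 0, "az": 0, "fingers": 1}, {"dx": -0.35, "dy": -0.38, "dz": 0, "ax": 0, "ay": 0, "az": 0, "fingers": 1}, {"dx": -0.35, "dy": -0.38, "dz": 0, "ax": 0, "ay": 0, "az": 0, "fingers": 1}, {"dx": -0.35, "dy": -0.38, "dz": 0, "ax": 0, "ay": 0, "az": 0, "fingers": 1}, {"dx": -0.18, "dy": -0.18, "dz": 0, "ax": 0, "ay": 0, "az": 0, "fingers": 1}, {"dx": 0, "dy": 0, "dz": 0, "ax": 0, "ay": 0, "az": 0, "fingers": 1}, {"dx": 0, "dy": 0, "dz": 0, "ax": 0, "ay": 0, "az": 0, "fingers": 1}, {"dx": 0, "dy": 0, "dz": 0, "ax": 0, "ay": 0, "az": 0, "fingers": 1}]}}

```text
time: 25.1
ee_pos: [0.6648, -0.1397, 0.1686]
tcp_rot: [-0.001, 0.12, 0.993, 0.001]
contact_force: [0.2, -0.5, 0.3]
width: 0.0853
grip_force: 0.0
```

```bash
python3 go.py .6655,-.1415,.168 .6655,-.1415,.048; python3 - <<'E' 2>/dev/null
from m import *
for n in('top','side'): measure(n,*viewer.grab_frame(n))
E
```

```text
t 25.1 at [ 0.6648 -0.1397  0.1686] zaxis [-0.002  0.001 -1.   ] w 0.0853
(0.6655, -0.1415, 0.168) units [-0.015 -0.021  0.007]
(0.6655, -0.1415, 0.048) units [-3.0e-03 -1.0e-03  1.6e+00]
top pad blue 104 [0.4891 0.232  0.0229] z 0.0118
top   cap blue on blue 271 ray [0.4579 0.2287 0.022 ] cloud [0.4582 0.2298 0.0222] 0.0735
top pad yellow 247 [0.6396 0.1192 0.0365] z 0.0119
top pad red 0 [0. 0. 0.] z nan
top pad white 0 [0. 0. 0.] z nan
top   cap white on park 295 ray [ 0.4677 -0.2716  0.0219] cloud [ 0.4682 -0.2716  0.0221] 0.0747
top pad park 0 [0. 0. 0.] z nan
side pad blue 550 [0.4579 0.2325 0.04  ] z 0.0117
side   cap blue on blue 306 ray [0.4605 0.2339 0.0229] cloud [0.4597 0.2325 0.0224] 0.0736
side pad yellow 34 [0.6123 0.1094 0.0347] z 0.0106
side pad red 339 [0.4874 0.0206 0.041 ] z 0.0117
side   cap red on red 163 ray [0.4884 0.0222 0.022 ] cloud [0.4889 0.0213 0.0221] 0.0735
side pad white 234 [ 0.6639 -0.1432  0.0401] z 0.0116
side   cap white on park 102 ray [ 0.4702 -0.2682  0.0219] cloud [ 0.4688 -0.2691  0.0227] 0.0738
side pad park 170 [ 0.4681 -0.2664  0.0383] z 0.0119
```

Blue is centred. Grasping yellow.

{"fn": "arm_command", "kwargs": {"rows": [{"dx": -0.012, "dy": -0.021, "dz": 0.2, "ax": 0, "ay": 0, "az": 0, "fingers": 1}, {"dx": 0, "dy": 0, "dz": 0.3, "ax": 0, "ay": 0, "az": 0, "fingers": 1}, {"dx": 0, "dy": 0, "dz": 0.3, "ax": 0, "ay": 0, "az": 0, "fingers": 1}, {"dx": 0, "dy": 0, "dz": 0.3, "ax": 0, "ay": 0, "az": 0, "fingers": 1}, {"dx": 0, "dy": 0, "dz": 0.3, "ax": 0, "ay": 0, "az": 0, "fingers": 1}, {"dx": 0, "dy": 0, "dz": 0.2, "ax": 0, "ay": 0, "az": 0, "fingers": 1}, {"dx": 0, "dy": 0, "dz": 0, "ax": 0, "ay": 0, "az": 0, "fingers": 1}, {"dx": 0, "dy": 0, "dz": 0, "ax": 0, "ay": 0, "az": 0, "fingers": 1}, {"dx": 0, "dy": 0, "dz": 0, "ax": 0, "ay": 0, "az": 0, "fingers": -0.2}, {"dx": 0, "dy": 0, "dz": 0, "ax": 0, "ay": 0, "az": 0, "fingers": -0.2}, {"dx": 0, "dy": 0, "dz": 0, "ax": 0, "ay": 0, "az": 0, "fingers": -0.5}, {"dx": 0, "dy": 0, "dz": 0, "ax": 0, "ay": 0, "az": 0, "fingers": -0.5}, {"dx": 0, "dy": 0, "dz": 0, "ax": 0, "ay": 0, "az": 0, "fingers": -0.5}, {"dx": 0, "dy": 0, "dz": 0, "ax": 0, "ay": 0, "az": 0, "fingers": -0.5}, {"dx": 0, "dy": 0, "dz": 0, "ax": 0, "ay": 0, "az": 0, "fingers": -0.5}, {"dx": 0, "dy": 0, "dz": 0, "ax": 0, "ay": 0, "az": 0, "fingers": -0.5}]}}

```text
time: 26.8
ee_pos: [0.6666, -0.1428, 0.0507]
tcp_rot: [0.001, 0.121, 0.993, 0.0]
contact_force: [-1.6, 1.1, 5.7]
width: 0.0434
grip_force: 45.5
```

```bash
python3 go.py .6655,-.1415,.159 .632,.108,.159
```

```text
t 26.8 at [ 0.6666 -0.1428  0.0507] zaxis [ 0.002  0.    -1.   ] w 0.0434
(0.6655, -0.1415, 0.159) units [ 0.016  0.014 -1.443]
(0.632, 0.108, 0.159) units [1.232 3.122 0.   ]
```

{"fn": "arm_command", "kwargs": {"rows": [{"dx": 0, "dy": 0, "dz": -0.07, "ax": 0, "ay": 0, "az": 0, "fingers": -0.5}, {"dx": 0, "dy": 0, "dz": -0.2, "ax": 0, "ay": 0, "az": 0, "fingers": -0.5}, {"dx": 0, "dy": 0, "dz": -0.3, "ax": 0, "ay": 0, "az": 0, "fingers": -0.5}, {"dx": 0, "dy": 0, "dz": -0.3, "ax": 0, "ay": 0, "az": 0, "fingers": -0.5}, {"dx": 0, "dy": 0, "dz": -0.3, "ax": 0, "ay": 0, "az": 0, "fingers": -0.5}, {"dx": 0, "dy": 0, "dz": -0.28, "ax": 0, "ay": 0, "az": 0, "fingers": -0.5}, {"dx": 0.06, "dy": 0.16, "dz": 0, "ax": 0, "ay": 0, "az": 0, "fingers": -0.5}, {"dx": 0.16, "dy": 0.4, "dz": 0, "ax": 0, "ay": 0, "az": 0, "fingers": -0.5}, {"dx": 0.16, "dy": 0.4, "dz": 0, "ax": 0, "ay": 0, "az": 0, "fingers": -0.5}, {"dx": 0.16, "dy": 0.4, "dz": 0, "ax": 0, "ay": 0, "az": 0, "fingers": -0.5}, {"dx": 0.16, "dy": 0.4, "dz": 0, "ax": 0, "ay": 0, "az": 0, "fingers": -0.5}, {"dx": 0.16, "dy": 0.4, "dz": 0, "ax": 0, "ay": 0, "az": 0, "fingers": -0.5}, {"dx": 0.16, "dy": 0.4, "dz": 0, "ax": 0, "ay": 0, "az": 0, "fingers": -0.5}, {"dx": 0.16, "dy": 0.4, "dz": 0, "ax": 0, "ay": 0, "az": 0, "fingers": -0.5}, {"dx": 0.06, "dy": 0.16, "dz": 0, "ax": 0, "ay": 0, "az": 0, "fingers": -0.5}, {"dx": 0, "dy": 0, "dz": 0, "ax": 0, "ay": 0, "az": 0, "fingers": -0.5}, {"dx": 0, "dy": 0, "dz": 0, "ax": 0, "ay": 0, "az": 0, "fingers": -0.5}, {"dx": 0, "dy": 0, "dz": 0, "ax": 0, "ay": 0, "az": 0, "fingers": -0.5}]}}

```text
time: 28.6
ee_pos: [0.6319, 0.1043, 0.1582]
tcp_rot: [0.0, 0.122, 0.992, -0.001]
contact_force: [0.7, -0.8, -2.7]
width: 0.0433
grip_force: 46.5
```

```bash
python3 go.py .632,.1072,.159 .632,.1072,.0505
```

```text
t 28.6 at [0.6319 0.1043 0.1582] zaxis [-0.    -0.001 -1.   ] w 0.0433
(0.632, 0.1072, 0.159) units [ 0.009  0.038 -0.011]
(0.632, 0.1072, 0.0505) units [0.    0.002 1.447]
```

{"fn": "arm_command", "kwargs": {"rows": [{"dx": 0.005, "dy": 0.038, "dz": 0.15, "ax": 0, "ay": 0, "az": 0, "fingers": -0.5}, {"dx": 0, "dy": 0, "dz": 0.25, "ax": 0, "ay": 0, "az": 0, "fingers": -0.5}, {"dx": 0, "dy": 0, "dz": 0.25, "ax": 0, "ay": 0, "az": 0, "fingers": -0.5}, {"dx": 0, "dy": 0, "dz": 0.25, "ax": 0, "ay": 0, "az": 0, "fingers": -0.5}, {"dx": 0, "dy": 0, "dz": 0.2, "ax": 0, "ay": 0, "az": 0, "fingers": -0.5}, {"dx": 0, "dy": 0, "dz": 0.15, "ax": 0, "ay": 0, "az": 0, "fingers": -0.5}, {"dx": 0, "dy": 0, "dz": 0.1, "ax": 0, "ay": 0, "az": 0, "fingers": -0.5}, {"dx": 0, "dy": 0, "dz": 0.05, "ax": 0, "ay": 0, "az": 0, "fingers": -0.5}, {"dx": 0, "dy": 0, "dz": 0.02, "ax": 0, "ay": 0, "az": 0, "fingers": -0.5}, {"dx": 0, "dy": 0, "dz": 0.01, "ax": 0, "ay": 0, "az": 0, "fingers": -0.5}, {"dx": 0, "dy": 0, "dz": 0.01, "ax": 0, "ay": 0, "az": 0, "fingers": -0.5}, {"dx": 0, "dy": 0, "dz": 0.007, "ax": 0, "ay": 0, "az": 0, "fingers": -0.5}, {"dx": 0, "dy": 0, "dz": 0, "ax": 0, "ay": 0, "az": 0, "fingers": -0.5}, {"dx": 0, "dy": 0, "dz": 0, "ax": 0, "ay": 0, "az": 0, "fingers": -0.5}]}}

```text
time: 30.0
ee_pos: [0.6326, 0.1093, 0.0507]
tcp_rot: [0.001, 0.121, 0.993, 0.0]
contact_force: [-2.9, 0.5, 5.9]
width: 0.0431
grip_force: 47.2
```

{"fn": "arm_command", "kwargs": {"rows": [{"dx": 0, "dy": 0, "dz": 0, "ax": 0, "ay": 0, "az": 0, "fingers": 0.2}, {"dx": 0, "dy": 0, "dz": 0, "ax": 0, "ay": 0, "az": 0, "fingers": 0.2}, {"dx": 0, "dy": 0, "dz": 0, "ax": 0, "ay": 0, "az": 0, "fingers": 1}, {"dx": 0, "dy": 0, "dz": 0, "ax": 0, "ay": 0, "az": 0, "fingers": 1}, {"dx": 0, "dy": 0, "dz": 0, "ax": 0, "ay": 0, "az": 0, "fingers": 1}, {"dx": 0, "dy": 0, "dz": 0, "ax": 0, "ay": 0, "az": 0, "fingers": 1}, {"dx": 0, "dy": 0, "dz": -0.2, "ax": 0, "ay": 0, "az": 0, "fingers": 1}, {"dx": 0, "dy": 0, "dz": -0.35, "ax": 0, "ay": 0, "az": 0, "fingers": 1}, {"dx": 0, "dy": 0, "dz": -0.35, "ax": 0, "ay": 0, "az": 0, "fingers": 1}, {"dx": 0, "dy": 0, "dz": -0.35, "ax": 0, "ay": 0, "az": 0, "fingers": 1}, {"dx": 0, "dy": 0, "dz": -0.35, "ax": 0, "ay": 0, "az": 0, "fingers": 1}, {"dx": 0, "dy": 0, "dz": 0, "ax": 0, "ay": 0, "az": 0, "fingers": 1}, {"dx": 0, "dy": 0, "dz": 0, "ax": 0, "ay": 0, "az": 0, "fingers": 1}]}}

```text
time: 31.3
ee_pos: [0.6326, 0.1093, 0.1711]
tcp_rot: [0.001, 0.121, 0.993, 0.0]
contact_force: [-0.1, -0.2, 0.1]
width: 0.0853
grip_force: 0.0
```

```bash
python3 go.py .4694,-.2692,.168 .4694,-.2692,.048
```

```text
t 31.3 at [0.6326 0.1093 0.1711] zaxis [ 0.002  0.001 -1.   ] w 0.0853
(0.4694, -0.2692, 0.168) units [ 0.898 -5.421  0.034]
(0.4694, -0.2692, 0.048) units [ 0.003 -0.002  1.6  ]
```

{"fn": "arm_command", "kwargs": {"rows": [{"dx": 0.03, "dy": -0.2, "dz": 0, "ax": 0, "ay": 0, "az": 0, "fingers": 1}, {"dx": 0.075, "dy": -0.45, "dz": 0, "ax": 0, "ay": 0, "az": 0, "fingers": 1}, {"dx": 0.075, "dy": -0.45, "dz": 0, "ax": 0, "ay": 0, "az": 0, "fingers": 1}, {"dx": 0.075, "dy": -0.45, "dz": 0, "ax": 0, "ay": 0, "az": 0, "fingers": 1}, {"dx": 0.075, "dy": -0.45, "dz": 0, "ax": 0, "ay": 0, "az": 0, "fingers": 1}, {"dx": 0.075, "dy": -0.45, "dz": 0, "ax": 0, "ay": 0, "az": 0, "fingers": 1}, {"dx": 0.075, "dy": -0.45, "dz": 0, "ax": 0, "ay": 0, "az": 0, "fingers": 1}, {"dx": 0.075, "dy": -0.45, "dz": 0, "ax": 0, "ay": 0, "az": 0, "fingers": 1}, {"dx": 0.075, "dy": -0.45, "dz": 0, "ax": 0, "ay": 0, "az": 0, "fingers": 1}, {"dx": 0.075, "dy": -0.45, "dz": 0, "ax": 0, "ay": 0, "az": 0, "fingers": 1}, {"dx": 0.075, "dy": -0.45, "dz": 0, "ax": 0, "ay": 0, "az": 0, "fingers": 1}, {"dx": 0.075, "dy": -0.45, "dz": 0, "ax": 0, "ay": 0, "az": 0, "fingers": 1}, {"dx": 0.043, "dy": -0.25, "dz": 0.03, "ax": 0, "ay": 0, "az": 0, "fingers": 1}, {"dx": 0, "dy": 0, "dz": 0, "ax": 0, "ay": 0, "az": 0, "fingers": 1}, {"dx": 0, "dy": 0, "dz": 0, "ax": 0, "ay": 0, "az": 0, "fingers": 1}, {"dx": 0, "dy": 0, "dz": 0, "ax": 0, "ay": 0, "az": 0, "fingers": 1}]}}

```text
time: 32.9
ee_pos: [0.4693, -0.2667, 0.1671]
tcp_rot: [-0.0, 0.121, 0.993, 0.0]
contact_force: [0.6, 0.0, -0.3]
width: 0.0853
grip_force: 0.0
```

```bash
python3 go.py .4694,-.2692,.168 .4694,-.2692,.048; python3 - <<'E' 2>/dev/null
from m import *
for n in('top','side'): measure(n,*viewer.grab_frame(n))
E
```

```text
t 32.9 at [ 0.4693 -0.2667  0.1671] zaxis [-0.001  0.001 -1.   ] w 0.0853
(0.4694, -0.2692, 0.168) units [-0.009 -0.033 -0.013]
(0.4694, -0.2692, 0.048) units [-2.0e-03 -1.0e-03  1.6e+00]
top pad blue 504 [0.4576 0.2293 0.0399] z 0.0118
top   cap blue on blue 291 ray [0.4578 0.2285 0.0223] cloud [0.4581 0.2291 0.0221] 0.0737
top pad yellow 504 [0.6317 0.1074 0.0427] z 0.0121
top   cap yellow on yellow 297 ray [0.6285 0.1065 0.0225] cloud [0.6305 0.1064 0.0225] 0.0741
top pad red 569 [0.4869 0.019  0.0403] z 0.0123
top   cap red on red 265 ray [0.4868 0.0184 0.0217] cloud [0.487  0.0185 0.0217] 0.0742
top pad white 895 [ 0.6639 -0.1464  0.0409] z 0.0124
top   cap white on park 217 ray [ 0.4677 -0.2715  0.0212] cloud [ 0.4673 -0.2709  0.0212] 0.0747
top pad park 1 [ 4.464e-01 -2.609e-01  1.000e-04] z 0.0135
side pad blue 551 [0.4579 0.2325 0.04  ] z 0.0118
side   cap blue on blue 307 ray [0.4597 0.2332 0.0225] cloud [0.4604 0.2327 0.0221] 0.0736
side pad yellow 34 [0.6123 0.1094 0.0347] z 0.011
side   cap yellow on yellow 26 ray [0.6405 0.1103 0.0191] cloud [0.642  0.1095 0.0202] 0.0732
side pad red 329 [0.4874 0.0206 0.041 ] z 0.0116
side   cap red on red 156 ray [0.4884 0.0224 0.0219] cloud [0.4888 0.0213 0.0233] 0.0738
side pad white 482 [ 0.6637 -0.1438  0.0411] z 0.0117
side   cap white on park 95 ray [ 0.469  -0.2689  0.0215] cloud [ 0.4687 -0.2699  0.0229] 0.074
side pad park 182 [ 0.4687 -0.2669  0.0397] z 0.0119
```

Yellow, blue and red are all centred. Grasping white.

{"fn": "arm_command", "kwargs": {"rows": [{"dx": -0.005, "dy": -0.025, "dz": 0.2, "ax": 0, "ay": 0, "az": 0, "fingers": 1}, {"dx": 0, "dy": 0, "dz": 0.3, "ax": 0, "ay": 0, "az": 0, "fingers": 1}, {"dx": 0, "dy": 0, "dz": 0.3, "ax": 0, "ay": 0, "az": 0, "fingers": 1}, {"dx": 0, "dy": 0, "dz": 0.3, "ax": 0, "ay": 0, "az": 0, "fingers": 1}, {"dx": 0, "dy": 0, "dz": 0.3, "ax": 0, "ay": 0, "az": 0, "fingers": 1}, {"dx": 0, "dy": 0, "dz": 0.19, "ax": 0, "ay": 0, "az": 0, "fingers": 1}, {"dx": 0, "dy": 0, "dz": 0, "ax": 0, "ay": 0, "az": 0, "fingers": 1}, {"dx": 0, "dy": 0, "dz": 0, "ax": 0, "ay": 0, "az": 0, "fingers": 1}, {"dx": 0, "dy": 0, "dz": 0, "ax": 0, "ay": 0, "az": 0, "fingers": -0.2}, {"dx": 0, "dy": 0, "dz": 0, "ax": 0, "ay": 0, "az": 0, "fingers": -0.2}, {"dx": 0, "dy": 0, "dz": 0, "ax": 0, "ay": 0, "az": 0, "fingers": -0.5}, {"dx": 0, "dy": 0, "dz": 0, "ax": 0, "ay": 0, "az": 0, "fingers": -0.5}, {"dx": 0, "dy": 0, "dz": 0, "ax": 0, "ay": 0, "az": 0, "fingers": -0.5}, {"dx": 0, "dy": 0, "dz": 0, "ax": 0, "ay": 0, "az": 0, "fingers": -0.5}, {"dx": 0, "dy": 0, "dz": 0, "ax": 0, "ay": 0, "az": 0, "fingers": -0.5}, {"dx": 0, "dy": 0, "dz": 0, "ax": 0, "ay": 0, "az": 0, "fingers": -0.5}]}}

```text
time: 34.6
ee_pos: [0.4698, -0.2698, 0.0492]
tcp_rot: [0.001, 0.121, 0.993, -0.0]
contact_force: [-0.1, 0.9, 6.4]
width: 0.0427
grip_force: 44.9
```

```bash
python3 go.py .4694,-.2692,.159 .666,-.144,.159
```

```text
t 34.6 at [ 0.4698 -0.2698  0.0492] zaxis [ 0.001 -0.    -1.   ] w 0.0427
(0.4694, -0.2692, 0.159) units [ 0.005  0.006 -1.464]
(0.666, -0.144, 0.159) units [-2.143  2.251  0.003]
```

{"fn": "arm_command", "kwargs": {"rows": [{"dx": 0, "dy": 0, "dz": -0.07, "ax": 0, "ay": 0, "az": 0, "fingers": -0.5}, {"dx": 0, "dy": 0, "dz": -0.2, "ax": 0, "ay": 0, "az": 0, "fingers": -0.5}, {"dx": 0, "dy": 0, "dz": -0.3, "ax": 0, "ay": 0, "az": 0, "fingers": -0.5}, {"dx": 0, "dy": 0, "dz": -0.3, "ax": 0, "ay": 0, "az": 0, "fingers": -0.5}, {"dx": 0, "dy": 0, "dz": -0.3, "ax": 0, "ay": 0, "az": 0, "fingers": -0.5}, {"dx": 0, "dy": 0, "dz": -0.3, "ax": 0, "ay": 0, "az": 0, "fingers": -0.5}, {"dx": -0.13, "dy": 0.13, "dz": 0, "ax": 0, "ay": 0, "az": 0, "fingers": -0.5}, {"dx": -0.31, "dy": 0.32, "dz": 0, "ax": 0, "ay": 0, "az": 0, "fingers": -0.5}, {"dx": -0.31, "dy": 0.32, "dz": 0, "ax": 0, "ay": 0, "az": 0, "fingers": -0.5}, {"dx": -0.31, "dy": 0.32, "dz": 0, "ax": 0, "ay": 0, "az": 0, "fingers": -0.5}, {"dx": -0.31, "dy": 0.32, "dz": 0, "ax": 0, "ay": 0, "az": 0, "fingers": -0.5}, {"dx": -0.31, "dy": 0.32, "dz": 0, "ax": 0, "ay": 0, "az": 0, "fingers": -0.5}, {"dx": -0.31, "dy": 0.32, "dz": 0, "ax": 0, "ay": 0, "az": 0, "fingers": -0.5}, {"dx": -0.15, "dy": 0.2, "dz": 0, "ax": 0, "ay": 0, "az": 0, "fingers": -0.5}, {"dx": 0, "dy": 0, "dz": 0, "ax": 0, "ay": 0, "az": 0, "fingers": -0.5}, {"dx": 0, "dy": 0, "dz": 0, "ax": 0, "ay": 0, "az": 0, "fingers": -0.5}, {"dx": 0, "dy": 0, "dz": 0, "ax": 0, "ay": 0, "az": 0, "fingers": -0.5}]}}

```text
time: 36.3
ee_pos: [0.6647, -0.1452, 0.158]
tcp_rot: [-0.001, 0.122, 0.993, -0.0]
contact_force: [-0.3, -0.3, -2.4]
width: 0.0432
grip_force: 46.1
```

```bash
python3 go.py .666,-.1446,.159 .666,-.1446,.0492
```

```text
t 36.3 at [ 0.6647 -0.1452  0.158 ] zaxis [-0.001 -0.    -1.   ] w 0.0432
(0.666, -0.1446, 0.159) units [-0.014  0.012 -0.014]
(0.666, -0.1446, 0.0492) units [-2.000e-03  1.000e-03  1.464e+00]
```

{"fn": "arm_command", "kwargs": {"rows": [{"dx": -0.01, "dy": 0.008, "dz": 0.15, "ax": 0, "ay": 0, "az": 0, "fingers": -0.5}, {"dx": 0, "dy": 0, "dz": 0.25, "ax": 0, "ay": 0, "az": 0, "fingers": -0.5}, {"dx": 0, "dy": 0, "dz": 0.25, "ax": 0, "ay": 0, "az": 0, "fingers": -0.5}, {"dx": 0, "dy": 0, "dz": 0.25, "ax": 0, "ay": 0, "az": 0, "fingers": -0.5}, {"dx": 0, "dy": 0, "dz": 0.2, "ax": 0, "ay": 0, "az": 0, "fingers": -0.5}, {"dx": 0, "dy": 0, "dz": 0.15, "ax": 0, "ay": 0, "az": 0, "fingers": -0.5}, {"dx": 0, "dy": 0, "dz": 0.1, "ax": 0, "ay": 0, "az": 0, "fingers": -0.5}, {"dx": 0, "dy": 0, "dz": 0.05, "ax": 0, "ay": 0, "az": 0, "fingers": -0.5}, {"dx": 0, "dy": 0, "dz": 0.02, "ax": 0, "ay": 0, "az": 0, "fingers": -0.5}, {"dx": 0, "dy": 0, "dz": 0.02, "ax": 0, "ay": 0, "az": 0, "fingers": -0.5}, {"dx": 0, "dy": 0, "dz": 0.01, "ax": 0, "ay": 0, "az": 0, "fingers": -0.5}, {"dx": 0, "dy": 0, "dz": 0.007, "ax": 0, "ay": 0, "az": 0, "fingers": -0.5}, {"dx": 0, "dy": 0, "dz": 0.007, "ax": 0, "ay": 0, "az": 0, "fingers": -0.5}, {"dx": 0, "dy": 0, "dz": 0, "ax": 0, "ay": 0, "az": 0, "fingers": -0.5}, {"dx": 0, "dy": 0, "dz": 0, "ax": 0, "ay": 0, "az": 0, "fingers": -0.5}]}}

```text
time: 37.8
ee_pos: [0.6668, -0.1441, 0.0493]
tcp_rot: [0.0, 0.121, 0.993, 0.0]
contact_force: [-2.2, 1.8, 4.6]
width: 0.0429
grip_force: 46.4
```

Contact. Releasing, lifting, and pulling back towards the robot for a clear view.

{"fn": "arm_command", "kwargs": {"rows": [{"dx": 0, "dy": 0, "dz": 0, "ax": 0, "ay": 0, "az": 0, "fingers": 0.2}, {"dx": 0, "dy": 0, "dz": 0, "ax": 0, "ay": 0, "az": 0, "fingers": 0.2}, {"dx": 0, "dy": 0, "dz": 0, "ax": 0, "ay": 0, "az": 0, "fingers": 1}, {"dx": 0, "dy": 0, "dz": 0, "ax": 0, "ay": 0, "az": 0, "fingers": 1}, {"dx": 0, "dy": 0, "dz": 0, "ax": 0, "ay": 0, "az": 0, "fingers": 1}, {"dx": 0, "dy": 0, "dz": 0, "ax": 0, "ay": 0, "az": 0, "fingers": 1}, {"dx": 0, "dy": 0, "dz": -0.2, "ax": 0, "ay": 0, "az": 0, "fingers": 1}, {"dx": 0, "dy": 0, "dz": -0.35, "ax": 0, "ay": 0, "az": 0, "fingers": 1}, {"dx": 0, "dy": 0, "dz": -0.35, "ax": 0, "ay": 0, "az": 0, "fingers": 1}, {"dx": 0, "dy": 0, "dz": -0.35, "ax": 0, "ay": 0, "az": 0, "fingers": 1}, {"dx": 0, "dy": 0, "dz": -0.35, "ax": 0, "ay": 0, "az": 0, "fingers": 1}, {"dx": 0.2, "dy": -0.1, "dz": 0, "ax": 0, "ay": 0, "az": 0, "fingers": 1}, {"dx": 0.4, "dy": -0.2, "dz": 0, "ax": 0, "ay": 0, "az": 0, "fingers": 1}, {"dx": 0.4, "dy": -0.2, "dz": 0, "ax": 0, "ay": 0, "az": 0, "fingers": 1}, {"dx": 0.4, "dy": -0.2, "dz": 0, "ax": 0, "ay": 0, "az": 0, "fingers": 1}, {"dx": 0.4, "dy": -0.2, "dz": 0, "ax": 0, "ay": 0, "az": 0, "fingers": 1}, {"dx": 0.4, "dy": -0.2, "dz": 0, "ax": 0, "ay": 0, "az": 0, "fingers": 1}, {"dx": 0.4, "dy": -0.2, "dz": 0, "ax": 0, "ay": 0, "az": 0, "fingers": 1}, {"dx": 0, "dy": 0, "dz": 0, "ax": 0, "ay": 0, "az": 0, "fingers": 1}, {"dx": 0, "dy": 0, "dz": 0, "ax": 0, "ay": 0, "az": 0, "fingers": 1}]}}

```text
time: 39.8
ee_pos: [0.4539, -0.1921, 0.1699]
tcp_rot: [0.001, 0.122, 0.993, 0.0]
contact_force: [0.6, 0.0, -0.4]
width: 0.0853
grip_force: 0.0
```

```bash
python3 - <<'E' 2>/dev/null
from m import *
for n in('top','side'):
    p,d=viewer.grab_frame(n); measure(n,p,d); cv2.imwrite('pics/%s9.png'%n,p[:,:,::-1])
E
```

```text
top pad blue 504 [0.4576 0.2293 0.0399] z 0.0117
top   cap blue on blue 289 ray [0.4577 0.2289 0.022 ] cloud [0.4576 0.2296 0.0222] 0.0738
top pad yellow 500 [0.6314 0.1052 0.0419] z 0.0121
top   cap yellow on yellow 297 ray [0.629  0.1061 0.0225] cloud [0.6296 0.1064 0.0222] 0.0742
top pad red 567 [0.4873 0.0189 0.0403] z 0.0123
top   cap red on red 266 ray [0.4868 0.0184 0.0217] cloud [0.4869 0.0184 0.0219] 0.074
top pad white 491 [ 0.6637 -0.146   0.0405] z 0.0125
top   cap white on white 272 ray [ 0.664  -0.1464  0.0219] cloud [ 0.6641 -0.1467  0.0219] 0.0747
top pad park 0 [0. 0. 0.] z nan
side pad blue 554 [0.4579 0.2325 0.04  ] z 0.0117
side   cap blue on blue 306 ray [0.4612 0.2342 0.0233] cloud [0.4605 0.2331 0.0227] 0.0737
side pad yellow 34 [0.6123 0.1094 0.0347] z 0.011
side   cap yellow on yellow 26 ray [0.6405 0.1103 0.0191] cloud [0.6403 0.1106 0.0193] 0.0732
side pad red 325 [0.4871 0.0207 0.0409] z 0.0118
side   cap red on red 155 ray [0.4884 0.0224 0.022 ] cloud [0.4885 0.0217 0.0221] 0.0738
side pad white 270 [ 0.6637 -0.1438  0.0411] z 0.0114
side   cap white on white 128 ray [ 0.6667 -0.1429  0.022 ] cloud [ 0.6669 -0.1423  0.0224] 0.0739
side pad park 364 [ 0.4689 -0.2671  0.0398] z 0.0119
```

View pics/top9.png

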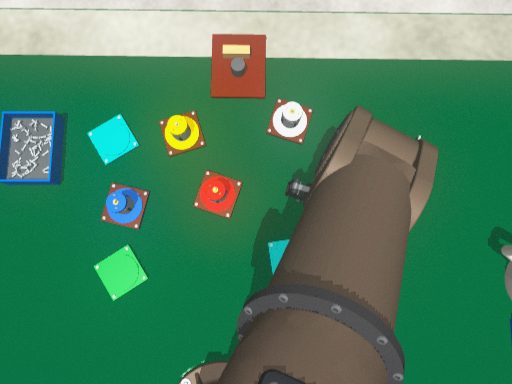

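View pics/side9.png

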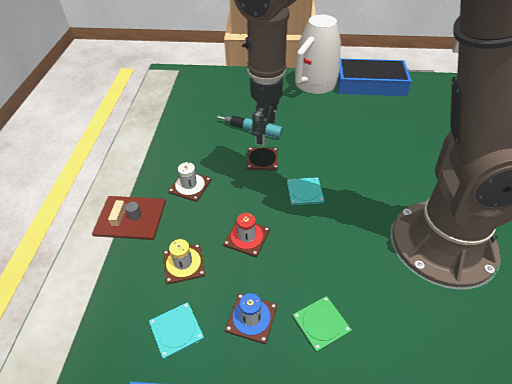

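Both final views show each motor upright on its own colour. In the top view, blue is at (123,203), yellow at (181,130), red at (217,191) and white at (290,118). In the side view the black pad at (262,158) is empty and the driver has not moved. Offsets are about 1 mm.

```bash
python3 -c "
from workcell import ticket; print(ticket.finish_job())"
```

```text
the job is handed in; nothing more can be done
None
```

The job is handed in: all four motors stand upright within about 1–2 mm of the centre of their own pads, the black pad is empty, and the screwdriver was not touched; it took about 40 s of the 138 s allowed.

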